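# Set the therapy lamp against its distance stop

## Robot

A 7-joint arm with a two-finger parallel gripper is mounted at the origin on the work surface. World frame = base frame: x ahead of the robot, y to its left, z up, the work surface at z = 0. Lengths are in m, angles in rad, forces in N, time in s.
With the tool pointing down it reaches from about 0.425 to 0.875 m from the base axis. Payload 8.4 kg.
Tool frame: the origin (TCP) lies on the centre line of the jaws, within the pads' length; the fingertips stand 17 mm ahead of it and the grasp point (between the pads) lies 2 mm behind it (tips_ahead is the distance from the TCP to the fingertips, in m); z points along the fingers, x is the direction in which the jaws open and shut, and the axes are right-handed (so a half turn about z gives the same grasp; the last joint's range is limited). The gripper opens to 87 mm and grips with 3 to 60 N. Pads are 19 mm wide; open, the fingers measure 117 mm over their backs; the gripper's body (75 mm by 190 mm) begins 51 mm behind the grasp point.
Start: joints at [-1.328, 0.333, 0.04, 1.465, -0.013, 1.343, -0.059], TCP at [0.218, 0.612, 0.2] pointing down, gripper open.
Joint ranges: [-2.58, 2.58], [-0.38, 2.09], [-1.3, 1.39], [0.25, 2.4], [-1.5, 4.64], [0.08, 2.09], [-2.65, 2.65]. Speed limits (rad/s): [2.22, 2.22, 2.79, 2.79, 3.14, 3.14, 3.14].

## Interface

Orientations are given as a 3x3 rotation matrix whose columns are the frame's x, y, z axes.
In Python, from bench import get_state, capture, close_job, tips_ahead gives the robot as it stands. The module is installed in compiled form; this text tells all that it offers.
- The arm moves only by the tool drive_tool, never from a script. Its argument "moves" is text: rows parted by semicolons, each of 7 numbers parted by spaces: the shift along the world's x, y, z in mm, then the turn, a rotation vector about the world's x, y, z in degrees, then the opening in per cent of the stroke, from 0 (shut) to 100 (fully open). A call has 1 to 12 rows; each row shifts and turns the commanded pose from where the row before left it; what a row does not reach is not made up. A row lasts 1/8 s, in which the tool goes at most 62.5 mm and 10.7 degrees, less where a joint would pass 70% of its speed; a pose out of reach is approached as far as the arm can. A call is refused whole if a number of a shift passes 62.5 or a number of a turn 10.7, either way. A call with a gripper value outside its range is refused whole. The fingers move at their own pace and stop on an object; "grip_force" is the grip in N (left out, the last holds). Time passes only in rows, so rows that do not move let the fingers close. It gives the time, the measured TCP pose, the force and the opening at its end, in the units of the state.
- get_state(): the state, without advancing time (a new reading comes with each control period).
- capture(name): name is "side" or "top"; returns a dict with "color" (400x640x3 uint8, red, green, blue), "fov_y" (degrees; the focal length in pixels is half the picture's height over the tangent of half this angle, whatever the lens; pixels are square), "cx", "cy" (the principal point, pixels), "D" ([k1, k2, p1, p2, k3] as OpenCV has them; the pictures are not rectified), "pose" (4x4, takes a point from camera to world coordinates). Camera axes: x right, y up, looking along -z (the intrinsics and any distortion apply to the point x, -y, -z); pixel columns grow to the right and rows downward; lengths in m; the calibration is good to about 2 mm. A picture is of the moment at which its call begins. There is no depth.
- close_job(): hands the job in, once; it reports no verdict.
The state is a dict: "time": time; "q": joint angles; "joint_velocities": joint speeds; "effort": joint torques, N m; "tcp_pos": TCP position; "ee_rot": TCP orientation; "force": force on the tool from outside, world axes, zero at the start; "moment": the same for the moment, N m; "gripper_width": finger opening in m.
Only numpy, scipy, OpenCV 4.12 (cv2) and the standard library are available. Lean on these libraries where they do the work, as an engineer would, in place of code of your own. Each camera call takes 0.05 s, during which the arm holds its last target.

## Task

Get the light-therapy lamp ready for the next patient: first lift the transport block off the lamp's rail and lay it flat in the open metal tray, then slide the lamp carriage gently along the rail towards the end box until you feel it come up against the hidden distance stop. Lock it there by pressing the bar knob fully down and turning it about a quarter turn clockwise, let go so that it stays down, and last slide the lamp's shutter fully open. Do not ram the stop, and leave the other things on the table where they are.

Things in the scene. Friction and masses are not known exactly. Their poses are not given: they have to be found in the camera images.
- rail: Fixed aluminium rail of the lamp, 520 mm long (along its own y), 100 mm wide (x), 50 mm high; the origin is on the table, under the middle of its width, 10 mm short of mid-length towards -y. Its y axis points along the rail to the end box: that is the way the carriage slides. Its x axis is across the rail, z up.
- stop_box: Fixed grey end box at the rail's +y end, 120 (x) x 70 (y) x 85 mm high; origin at the centre of its underside, axes as the rail's. It holds the rubber-faced stop, unseen inside the rail, at a place that differs each time: the carriage travels 50 to 140 mm to it. The catch takes the knob's foot only within about 3 mm of the stop. Over 40 N on the stop is ramming it.
- carriage: Lamp carriage: dark deck 105 mm wide, from 135 mm behind (-y) to 115 mm ahead (+y) of its origin, top at 61 mm, with a white lamp head (100 x 105 mm, top at 103 mm). Origin at table height on the rail's centre line, axes as the rail's. It slides only along the rail's y, with about 3 N of drag, and stays where left; the rubber stop gives about 1 mm per 5 N.
- tongue: The carriage's tongue, out of sight inside the rail, that meets the hidden stop; its origin and axes are the carriage's.
- handle_bar (a point): Middle of the carriage's black handle bar: a 16 mm thick, 80 mm long round bar across the rail (along the rail's x) on two posts at the carriage's rear (-y) end, 125 mm above the table, 20 mm higher than the lamp head, which begins 40 mm ahead (+y) of it. To be pinched from above with the jaws closing along the rail.
- knob_grip (a point): Middle of the grip of the black bar knob on the carriage, 195 mm ahead (+y) of the handle bar; the bar is 64 mm long, 16 mm wide, 30 mm high, this point 13 mm below its top. Unlocked it stands up, this point 124 mm above the table, its bar along the rail (y axis of this point along the bar; the point turns with the knob).
- knob_press (a joint): How far the knob is pressed down, m: 0 up, 0.016 fully down. A spring (about 3 N at the top, 9 N at the bottom) pushes it up. Away from the stop it goes down only 2 mm. Turned while fully down it catches and stays about 12 mm down when let go.
- knob (a joint): Turn of the bar knob, rad: 0 at the start, growing clockwise seen from above, 1.57 at its end. It can catch only if it is pressed fully down first and then turned; 0.9 or more is locked.
- shutter_tab (a point): Middle of the shutter's black tab on the lamp head: 50 mm wide across the rail (x), 12 mm thick along the rail, 26 mm high, this point 122 mm above the table. The shutter plate under it covers the lamp window; its drag is about 1.5 N, but dragging it on an unlocked carriage may move the carriage.
- shutter (a joint): Opening of the shutter, m: 0 shut (as it starts), 0.045 fully open; it opens towards the handle bar, along the rail's -y.
- block_center (a point): Centre of the loose grey transport block with black rubber ends, 120 mm long (its y axis), 45 mm wide (x), 45 mm high, 0.15 to 0.31 kg; it starts on top of the rail (50 mm above the table), between carriage and end box, lying along the rail, and bars the carriage's way.
- block: The same transport block; origin at the centre of its underside.
- tray: Fixed open metal tray, outside 125 mm (x) x 190 mm (y) x 22 mm high, walls and floor 4 mm; origin at the centre of its underside, on the table. It stands near the robot, left or right.
- goggle_case: Bystander: black goggle case, 75 x 160 x 50 mm; origin at the centre of its underside.
- sample_tube: Bystander: clear tube with orange cap on a round white foot, 96 mm high, 44 mm across; origin at the centre of its underside.
- goggles: Bystander: red goggles with blue arms, beyond the rail, 140 mm wide, 40 mm high; origin between the lenses, at table height.
- spray_bottle: Bystander: white bottle, 60 mm across, 160 mm high, left of the rail; origin at the centre of its underside.
- applicator: Bystander: white hand applicator with steel head, 140 mm long, beyond the rail; origin at its middle, at table height.
- tissue_box: Bystander: cardboard tissue box, 120 x 220 x 70 mm, at the left; origin at the centre of its underside.
- marker: Bystander: grey marker with black cap, 135 mm long, right of the rail; origin at its middle, at table height.
Not all that is in view belongs to the job. Several things have the shape of the tray; the one meant has the colours described above. Leave any yellow look-alike of the block alone.

How it is judged:
On the way, in this order (a step that is already met when the one before it is completed fails the run):
1. the transport block lies in the tray, let go (x of block_center in the frame of tray between -0.045 and 0.045 m and y of block_center in the frame of tray between -0.05 and 0.05 m and z of block_center in the frame of tray below 0.034 m and linear speed of block below 0.03 m/s and contact force between the fingers and block below 0.5 N), for 0.2 s.
2. the carriage comes up against the hidden stop (contact force between tongue and stop_box above 1 N), for 0.02 s.
3. the knob is pressed down, turned and, let go, stays down (value of joint knob_press above 0.009 m and value of joint knob above 0.9 rad and contact force between the fingers and knob_press below 0.3 N), for 0.2 s.
4. the shutter is open (value of joint shutter above 0.037 m), for 0.2 s.
At the end, for the whole second after the job is handed in: Block flat in the tray (centre within 45 mm in x, 50 mm in y of the tray's centre, not propped up), still and let go; carriage at rest, locked at the stop: knob at least 9 mm down and turned at least 0.9 rad; shutter open at least 37 of 45 mm (all of step 1 and value of joint knob_press above 0.009 m and value of joint knob above 0.9 rad and value of joint shutter above 0.037 m and linear speed of carriage below 0.01 m/s); the robot touches nothing.
It fails at once if the stop is rammed (over 40 N) (contact force between tongue and stop_box above 40 N).
It fails at once if a bystander is moved more than 40 mm (distance of any of goggle_case, sample_tube, goggles, spray_bottle, applicator, tissue_box, marker from where it was at the start of the episode above 0.04 m).
It also fails if it takes over 72 s, if anything falls off the work surface, if the arm or the gripper's body presses on something with over 40 N, if the wrist force passes 120 N, or if a joint passes its speed limit or range.

## Working session

There is one attempt and no reset: what is moved stays moved. The work goes in short steps, Python scripts to look and compute and a tool call to move; the robot and the scene stay as the last step left them, time stands still between calls to the robot, and variables do not carry over. Pictures are saved under pics/ and viewed, and the job is handed in when it is done.

Besides the shell and the picture viewer there is one more tool, called by a JSON object that holds its "op" and its "data". drive_tool: Moves the arm, as the interface text tells. Its arguments: {"type":"object","properties":{"moves":{"type":"string"},"grip_force":{"type":"number"}},"required":["moves"]}

```bash
mkdir -p pics; ls; cat > h.py <<'E'
import numpy as np, cv2, json
from bench import get_state, capture, close_job, tips_ahead
def K(c):
    H,W=c['color'].shape[:2]; f=H/2/np.tan(np.radians(c['fov_y'])/2)
    return np.array([[f,0,c['cx']],[0,f,c['cy']],[0,0,1.]])
def save(c,fn): cv2.imwrite(fn,cv2.cvtColor(c['color'],cv2.COLOR_RGB2BGR))
def ray(c,uv):
    uv=np.array(uv,float).reshape(-1,1,2)
    p=cv2.undistortPoints(uv,K(c),np.array(c['D'],float),None,None).reshape(-1,2)
    d=np.c_[p[:,0],-p[:,1],-np.ones(len(p))]
    P=np.array(c['pose']); return P[:3,3], d@P[:3,:3].T
def onz(c,uv,z):
    o,d=ray(c,uv); t=(z-o[2])/d[:,2]; return o+d*t[:,None]
def tri(c1,u1,c2,u2):
    o1,d1=ray(c1,u1);o2,d2=ray(c2,u2);out=[]
    for a,b in zip(d1,d2):
        A=np.c_[a,-b]; s=np.linalg.lstsq(A,o2-o1,rcond=None)[0]
        p,q=o1+a*s[0],o2+b*s[1]; out.append(np.r_[(p+q)/2,np.linalg.norm(p-q)])
    return np.array(out)
def proj(c,X):
    P=np.array(c['pose']); x=(np.atleast_2d(X)-P[:3,3])@P[:3,:3]
    x=x*[1,-1,-1]
    return cv2.projectPoints(x.astype(float),np.zeros(3),np.zeros(3),K(c),np.array(c['D'],float))[0].reshape(-1,2)
E
python3 - <<'E'
from h import *
for n in('side','top'):
    c=capture(n); save(c,f'pics/{n}0.png'); np.save(f'pics/{n}0.npy',c,allow_pickle=True)
    print(n,c['fov_y'],c['cx'],c['cy'],c['D']);print(np.round(c['pose'],3))
s=get_state();print(s, tips_ahead if not callable(tips_ahead) else tips_ahead())
E
```

```text
pics
side 49.12589046964199 316.26339093931597 200.84564920485656 [-0.04158501  0.          0.          0.          0.        ]
[[ 0.973  0.148 -0.177  0.254]
 [-0.229  0.693 -0.684 -0.853]
 [ 0.021  0.706  0.708  1.007]
 [ 0.     0.     0.     1.   ]]
top 44.44382141158037 317.0356690958165 191.8032095893672 [-0.15095011  0.          0.          0.          0.        ]
[[ 0.024  0.975 -0.22   0.14 ]
 [-1.     0.022 -0.011  0.015]
 [-0.006  0.22   0.975  1.557]
 [ 0.     0.     0.     1.   ]]
{'time': 0.1, 'q': array([-1.32818861,  0.33384549,  0.03986902,  1.46618372, -0.01340633,
        1.34330238, -0.05848466]), 'joint_velocities': array([-7.77792421e-04, -1.07064506e-03,  5.55558847e-05, -5.53410479e-04,
        1.88436274e-03, -2.40236434e-04,  1.13860961e-03]), 'effort': array([ 4.50417851e-03, -6.57814837e+01,  1.33976653e+00, -4.04702353e+01,
       -5.99441724e-02,  4.11527348e-02,  7.36438187e-05]), 'tcp_pos': array([0.21774145, 0.61195585, 0.19914436]), 'ee_rot': array([[ 3.35188263e-01,  9.42151083e-01, -4.07251819e-04],
       [ 9.42150024e-01, -3.35188498e-01, -1.41560859e-03],
       [-1.47022329e-03,  9.08030720e-05, -9.99998915e-01]]), 'force': array([-0.04602959,  0.21294146, -0.72120082]), 'moment': array([0.0512177 , 0.04118708, 0.0412048 ]), 'gripper_width': 0.0871084160604358} 0.017
```

View pics/side0.png

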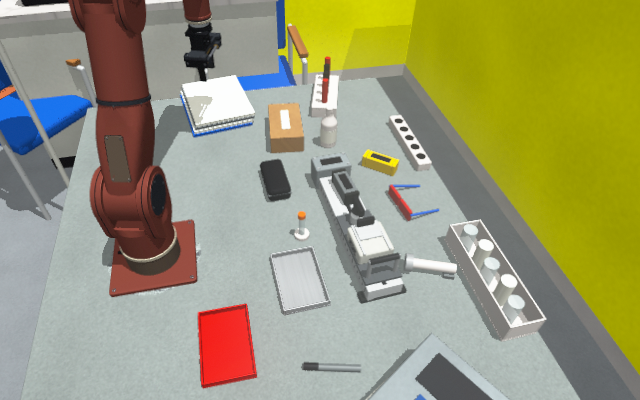

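View pics/top0.png

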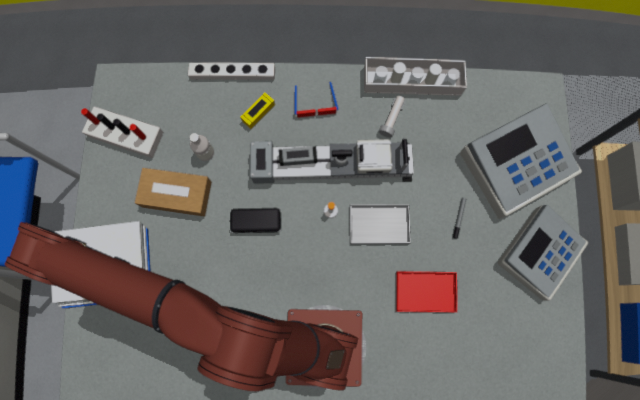

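The side view shows the rail assembly from (385,290) to the end box at (330,165). The candidates are:
- **Tray:** grey metal one at side (300,280), top (380,225); red look-alike at top (427,292); white tube bin at top (415,75). I choose the grey one.
- **Block:** grey one on the rail at top (297,157); yellow look-alike at top (258,110). I choose the grey one.

Close crops next.

```bash
python3 - <<'E'
from h import *
for n,(x0,x1,y0,y1) in {'side':(250,420,140,320),'top':(230,430,130,250)}.items():
    c=np.load(f'pics/{n}0.npy',allow_pickle=True).item()
    im=cv2.cvtColor(c['color'][y0:y1,x0:x1],cv2.COLOR_RGB2BGR); s=3.3 if n=='side' else 4
    cv2.imwrite(f'pics/{n}0c.png',cv2.resize(im,None,fx=s,fy=s,interpolation=cv2.INTER_CUBIC))
E
```

```text
(no output)
```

View pics/side0c.png

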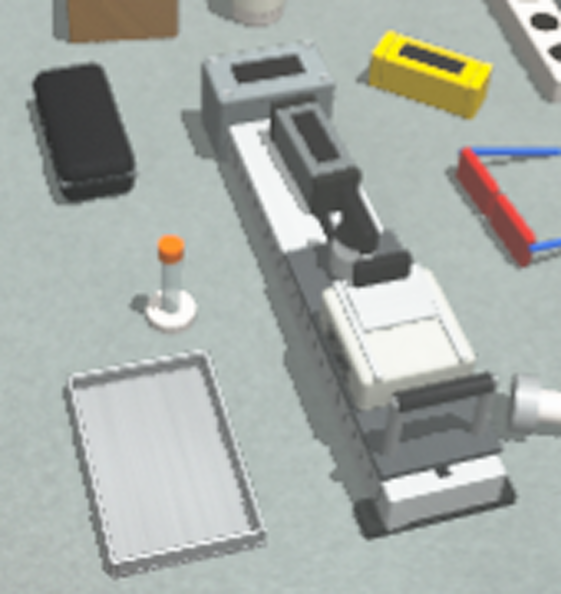

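View pics/top0c.png

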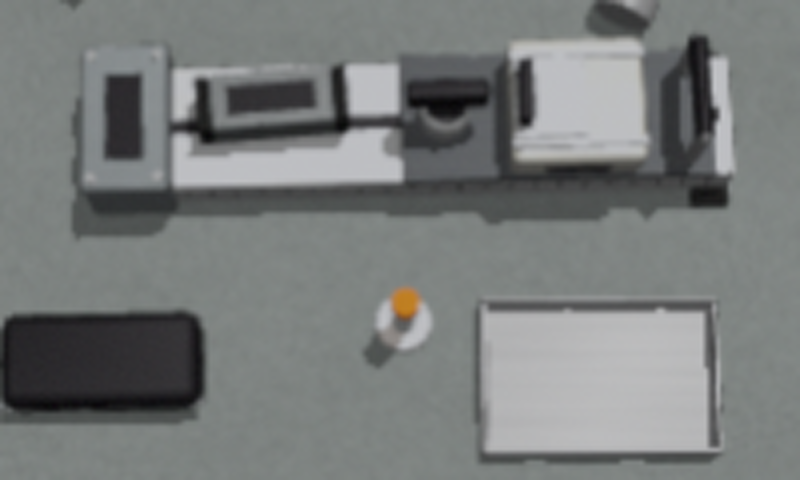

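The side crop shows the grey block with its window at (317,134), the knob at about (357,222), the tab at (383,268), and the bar from (400,400) to (492,383). The top crop shows the same things at (271,95), (448,92), (525,92) and (697..708, 40..135). I'll measure these.

```bash
cat > m.py <<'E'
from h import *
S=np.load('pics/side0.npy',allow_pickle=True).item();T=np.load('pics/top0.npy',allow_pickle=True).item()
def s(*p): return (np.array(p,float)+.5)/3.3-.5+[250,140]
def t(*p): return (np.array(p,float)+.5)/4-.5+[230,130]
pr=lambda n,a: print(n,np.round(a*1000,1).tolist())
pr('block win',tri(S,s([317,134]),T,t([271,95])))
pr('bar ends',tri(S,s([492,383],[400,400]),T,t([697,45],[705,130])))
pr('tab',tri(S,s([383,255]),T,t([525,92])))
pr('knob',tri(S,s([357,208]),T,t([448,92])))
pr('stopbox win',tri(S,s([269,68]),T,t([124,116])))
pr('tray S',onz(S,s([70,380],[207,352],[265,540],[113,575]),.022))
pr('tray T',onz(T,t([718,299],[480,299],[482,457],[719,452]),.022))
pr('tray tri',tri(S,s([70,380],[207,352],[265,540],[113,575]),T,t([482,457],[480,299],[718,299],[719,452])))
pr('stopbox corners T',onz(T,t([85,48],[168,46],[168,187],[82,188]),.085))
pr('stopbox corners S',onz(S,s([205,62],[315,42],[334,88],[220,110]),.085))
pr('rail edge T z50',onz(T,t([400,184],[175,187],[400,64],[175,67]),.05))
pr('lamp head T',onz(T,t([512,45],[640,42],[645,158],[512,160]),.103))
pr('block win corners T',onz(T,t([225,85],[315,78],[318,105],[228,112]),.095))
pr('block ends T',onz(T,t([197,84],[335,68],[347,122],[200,135]),.095))
pr('tube',tri(S,s([171,243]),T,t([405,302])))
pr('case T',onz(T,t([5,315],[203,315],[203,405],[5,405]),.05))
E
python3 m.py
```

```text
block win [[591.1, 95.7, 95.8, 0.2]]
bar ends [[634.1, -234.2, 120.5, 4.2], [560.6, -237.6, 125.8, 2.5]]
tab [[587.5, -99.3, 135.0, 3.2]]
knob [[584.8, -40.7, 133.5, 0.1]]
stopbox win [[575.2, 211.4, 84.3, 0.0]]
tray S [[324.7, -84.5, 22.0], [446.3, -79.4, 22.0], [448.6, -272.9, 22.0], [326.9, -277.6, 22.0]]
tray T [[451.6, -264.2, 22.0], [447.5, -72.8, 22.0], [320.8, -75.7, 22.0], [328.4, -263.2, 22.0]]
tray tri [[323.8, -76.3, 11.2, 3.4], [448.4, -73.3, 14.4, 1.2], [452.3, -266.2, 10.9, 3.1], [329.5, -266.7, 3.5, 2.3]]
stopbox corners T [[630.5, 245.3, 85.0], [633.4, 179.3, 85.0], [518.1, 174.0, 85.0], [515.9, 241.2, 85.0]]
stopbox corners S [[514.6, 232.6, 85.0], [631.2, 240.9, 85.0], [629.8, 167.9, 85.0], [512.7, 159.2, 85.0]]
rail edge T z50 [[533.6, -6.8, 50.0], [527.2, 172.2, 50.0], [633.7, -5.0, 50.0], [627.4, 176.7, 50.0]]
lamp head T [[634.0, -91.5, 103.0], [639.1, -192.0, 103.0], [544.9, -194.7, 103.0], [540.8, -91.9, 103.0]]
block win corners T [[598.8, 132.0, 95.0], [606.0, 61.8, 95.0], [584.0, 58.9, 95.0], [576.9, 128.8, 95.0]]
block ends T [[599.2, 154.0, 95.0], [614.6, 46.4, 95.0], [570.7, 35.9, 95.0], [557.8, 149.9, 95.0]]
tube [[429.0, -11.6, 94.5, 0.8]]
case T [[420.4, 302.0, 50.0], [424.2, 145.7, 50.0], [353.1, 142.9, 50.0], [349.0, 297.8, 50.0]]
```

The rail's y axis is at about +2.7° from world y. The block centre is near (591,96), yawed about 6°, and its measured top of 95.8 mm agrees with 95. The tray centre is near (388,-171). Moving above the block.

{"op": "drive_tool", "data": {"moves": "31 -43 0 0 0 -5.4 100;31 -43 0 0 0 -5.4 100;31 -43 0 0 0 -5.4 100;31 -43 0 0 0 -5.4 100;31 -43 0 0 0 -5.4 100;31 -43 0 0 0 -5.4 100;31 -43 0 0 0 -5.4 100;31 -43 0 0 0 -5.4 100;31 -43 0 0 0 -5.4 100;31 -43 0 0 0 -5.4 100;31 -43 0 0 0 -5.4 100;32 -43 0 0 0 -5 100", "grip_force": 20}}

```text
time: 1.6
tcp_pos: [0.5914, 0.095, 0.1998]
ee_rot: [[0.995, 0.102, -0.0], [0.102, -0.995, 0.0], [-0.0, -0.0, -1.0]]
force: [0.4, 0.5, 0.3]
gripper_width: 0.0869
```

{"op": "drive_tool", "data": {"moves": "0 0 0 0 0 0 100;0 0 0 0 0 0 100"}}

```text
time: 1.85
tcp_pos: [0.5905, 0.0967, 0.1994]
ee_rot: [[0.994, 0.105, -0.001], [0.105, -0.994, -0.0], [-0.001, -0.0, -1.0]]
force: [0.4, 1.4, -0.8]
gripper_width: 0.0873
```

```bash
python3 - <<'E'
from h import *
ims=[]
for n,(x0,x1,y0,y1) in {'side':(250,420,140,320),'top':(230,430,100,220)}.items():
    c=capture(n); np.save(f'pics/{n}1.npy',c,allow_pickle=True)
    im=cv2.cvtColor(c['color'][y0:y1,x0:x1],cv2.COLOR_RGB2BGR); s=3.3 if n=='side' else 4
    cv2.imwrite(f'pics/{n}1c.png',cv2.resize(im,None,fx=s,fy=s,interpolation=cv2.INTER_CUBIC))
s=get_state();print(s['time'],s['tcp_pos'],s['ee_rot'],s['force'],s['q'])
E
```

```text
1.95 [0.59020594 0.09785193 0.19966443] [[ 9.94240963e-01  1.07164419e-01 -8.32947166e-04]
 [ 1.07164847e-01 -9.94241147e-01  4.87076944e-04]
 [-7.75953028e-04 -5.73534505e-04 -9.99999534e-01]] [-0.76144318 -0.8174091  -0.16332447] [-0.69979985  0.24665889  0.55451429  1.61993304 -0.13395609  1.31375744
 -0.01723408]
```

View pics/side1c.png

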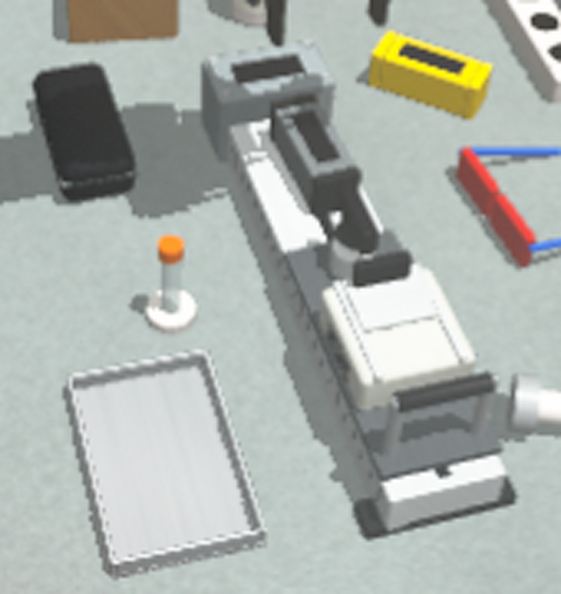

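The fingers are seen straddling the block at about (277,30) and (379,15), centred over it. Descending.

{"op": "drive_tool", "data": {"moves": "0 0 -25 0 0 0 100;0 0 -25 0 0 0 100;0 0 -25 0 0 0 100;0 0 -25 0 0 0 100;0 0 -22 0 0 0 100;0 0 0 0 0 0 100;0 0 0 0 0 0 0;0 0 0 0 0 0 0;0 0 0 0 0 0 0;0 0 0 0 0 0 0;0 0 0 0 0 0 0", "grip_force": 25}}

```text
time: 3.32
tcp_pos: [0.5909, 0.0964, 0.0781]
ee_rot: [[0.994, 0.105, 0.0], [0.105, -0.994, 0.0], [0.0, -0.0, -1.0]]
force: [0.1, -1.3, -0.2]
gripper_width: 0.045
```

{"op": "drive_tool", "data": {"moves": "0 0 20 0 0 0 0;0 0 40 0 0 0 0;0 0 50 0 0 0 0;-19 -27 0 0 0 0 0;-25 -34 0 0 0 -1 0;-25 -34 0 0 0 -1 0;-25 -34 0 0 0 -1 0;-25 -34 0 0 0 -1 0;-25 -34 0 0 0 0 0;-25 -34 0 0 0 0 0;-28 -39 0 0 0 0 0;0 0 0 0 0 0 0"}}

```text
time: 4.82
tcp_pos: [0.3924, -0.1766, 0.1892]
ee_rot: [[1.0, 0.029, 0.002], [0.029, -1.0, 0.002], [0.002, -0.002, -1.0]]
force: [0.2, 1.1, 0.7]
gripper_width: 0.0007
```

{"op": "drive_tool", "data": {"moves": "0 0 0 0 0 0 0;0 0 0 0 0 0 0"}}

```text
time: 5.08
tcp_pos: [0.3945, -0.1729, 0.1883]
ee_rot: [[0.999, 0.037, 0.0], [0.037, -0.999, -0.0], [0.0, 0.0, -1.0]]
force: [0.3, -0.0, -0.4]
gripper_width: 0.0006
```

```bash
cat > snap.py <<'E'
from h import *
import sys
k=sys.argv[1]; b=[int(v) for v in sys.argv[2:]] or [250,420,140,320,230,430,100,220]
for n,(x0,x1,y0,y1) in {'side':b[:4],'top':b[4:]}.items():
    c=capture(n); np.save(f'pics/{n}{k}.npy',c,allow_pickle=True)
    im=cv2.cvtColor(c['color'][y0:y1,x0:x1],cv2.COLOR_RGB2BGR); s=3.3 if n=='side' else 4
    cv2.imwrite(f'pics/{n}{k}c.png',cv2.resize(im,None,fx=s,fy=s,interpolation=cv2.INTER_CUBIC))
s=get_state();print(s['time'],s['tcp_pos'].round(4),s['ee_rot'].round(3).tolist(),s['force'].round(2),s['q'].round(2),s['gripper_width'])
E
python3 snap.py 2
```

```text
5.175 [ 0.3943 -0.173   0.188 ] [[0.999, 0.037, -0.0], [0.037, -0.999, -0.0], [-0.0, 0.0, -1.0]] [ 0.71 -0.74  0.87] [-0.51 -0.21  0.74  2.01  0.15  1.29  0.21] 0.0007425788282098975
```

View pics/side2c.png

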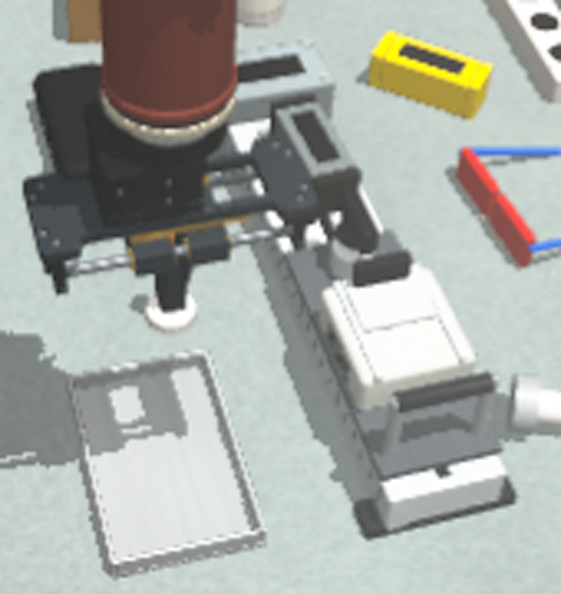

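The side view shows the fingers shut and empty, with the block still on the rail, its window at (318,134). The grip slipped on the lift. I'll check the top view, then regrip deeper, harder and slower.

View pics/top2c.png

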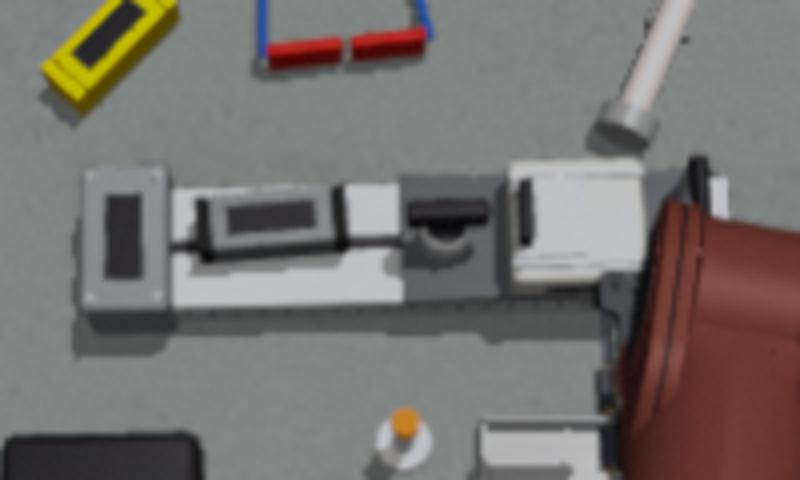

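In the top view the block sits where it was, window at (271,216). Going back.

{"op": "drive_tool", "data": {"moves": "22 30 0 0 0 0 100;25 34 0 0 0 1 100;25 34 0 0 0 1 100;25 34 0 0 0 1 100;25 34 0 0 0 1 100;25 34 0 0 0 0 100;25 34 0 0 0 0 100;25 36 0 0 0 0 100;0 0 -20 0 0 0 100;0 0 -30 0 0 0 100;0 0 -30 0 0 0 100;0 0 -24 0 0 0 100", "grip_force": 60}}

```text
time: 6.68
tcp_pos: [0.5903, 0.0971, 0.082]
ee_rot: [[0.994, 0.106, -0.002], [0.106, -0.994, -0.001], [-0.002, 0.001, -1.0]]
force: [0.7, -1.0, 1.3]
gripper_width: 0.087
```

{"op": "drive_tool", "data": {"moves": "0 0 -12 0 0 0 100;0 0 0 0 0 0 100;0 0 0 0 0 0 0;0 0 0 0 0 0 0;0 0 0 0 0 0 0;0 0 0 0 0 0 0;0 0 0 0 0 0 0;0 0 0 0 0 0 0;0 0 3 0 0 0 0;0 0 5 0 0 0 0"}}

```text
time: 7.92
tcp_pos: [0.5907, 0.0963, 0.08]
ee_rot: [[0.994, 0.105, -0.0], [0.105, -0.994, -0.0], [-0.0, 0.0, -1.0]]
force: [-0.4, 0.2, 0.0]
gripper_width: 0.0153
```

The width is 15 mm and still closing, so the earlier 45 mm was only mid-stroke. The fingers aren't on the block. Looking.

```bash
python3 snap.py 3
```

```text
8.025 [0.5912 0.0964 0.0805] [[0.994, 0.105, 0.001], [0.105, -0.994, 0.0], [0.001, -0.0, -1.0]] [ 0.05  0.73 -0.92] [-0.69  0.35  0.55  1.76 -0.21  1.09  0.04] 0.006974810734197071
```

View pics/side3c.png

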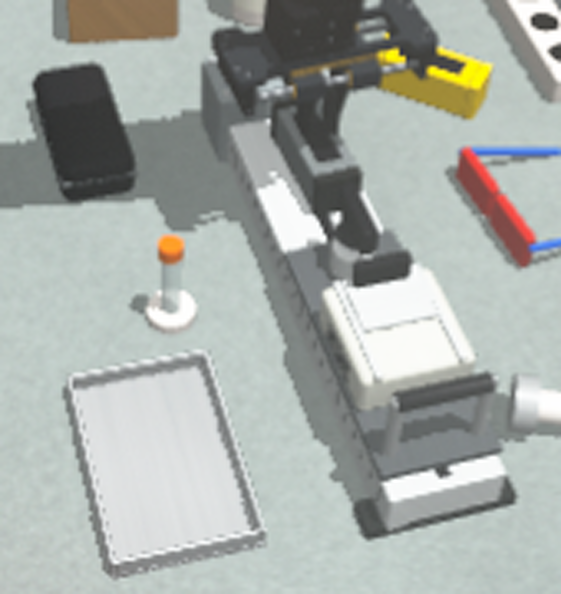

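View pics/top3c.png

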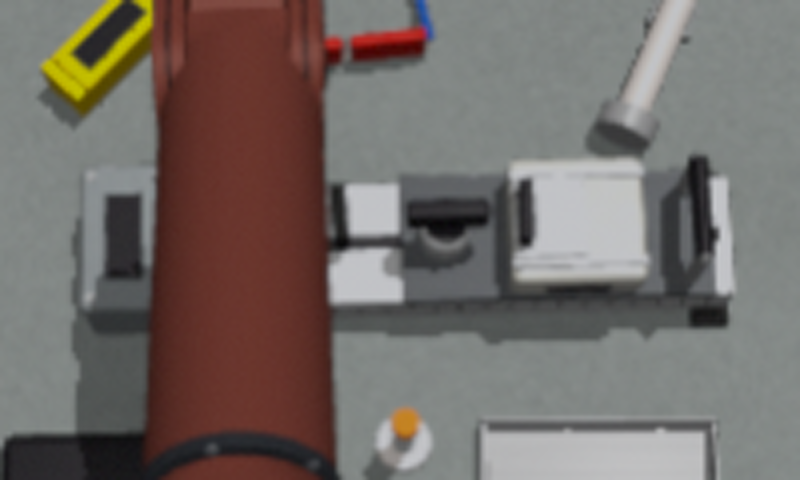

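```bash
python3 - <<'E'
from h import *
c=np.load('pics/side3.npy',allow_pickle=True).item()
s=get_state(); p=s['tcp_pos']
q=np.array([p,p-[0,0,.017],p+[.03,0,.03],p+[-.03,0,.03]])
uv=proj(c,q);print(uv)
out=[]
for k in (0,3):
    c=np.load(f'pics/side{k}.npy',allow_pickle=True).item()
    im=cv2.cvtColor(c['color'],cv2.COLOR_RGB2BGR)[150:220,310:380]
    im=cv2.resize(im,None,fx=5.5,fy=5.5,interpolation=cv2.INTER_CUBIC)
    for i,(u,v) in enumerate(uv[:2]): cv2.circle(im,(int((u-310+.5)*5.5),int((v-150+.5)*5.5)),3,(0,0,255*(1-i)+0),-1)
    out.append(im)
cv2.imwrite('pics/z3.png',np.hstack(out))
E
```

```text
[[345.39294117 183.70696098]
 [345.02346326 187.66847768]
 [355.4061849  175.20693232]
 [336.63719376 177.89275258]]
```

View pics/z3.png

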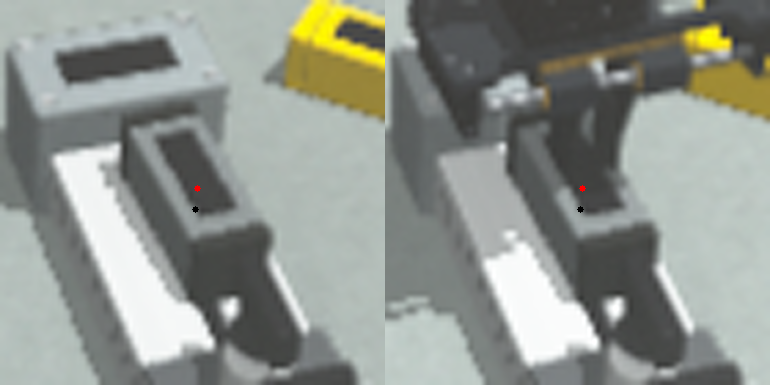

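```bash
python3 - <<'E'
from h import *
S=np.load('pics/side2.npy',allow_pickle=True).item()
uv=proj(S,np.array([[.3943,-.173,.188],[.3943,-.173,.171]]));print(uv,(uv-[250,140])*3.3)
c=S
im=cv2.cvtColor(c['color'],cv2.COLOR_RGB2BGR)[190:250,270:340]
im=cv2.resize(im,None,fx=8,fy=8,interpolation=cv2.INTER_CUBIC)
for u,v in uv: cv2.circle(im,(int((u-270+.5)*8),int((v-190+.5)*8)),3,(0,0,255),-1)
cv2.imwrite('pics/z2.png',im)
E
```

```text
[[301.23421594 236.20026498]
 [301.25541243 240.65527761]] [[169.07291259 317.46087444]
 [169.14286103 332.1624161 ]]
```

View pics/z2.png

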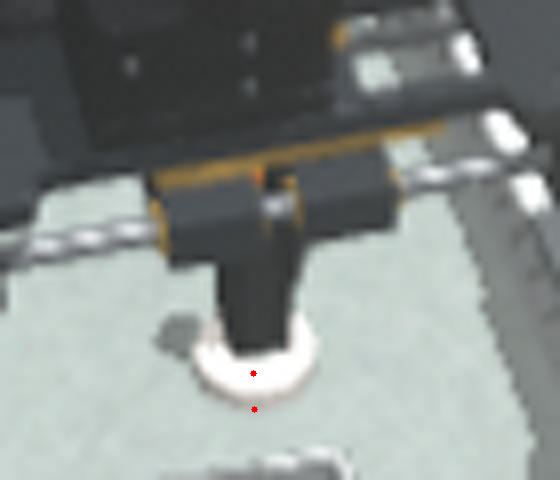

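```bash
python3 - <<'E'
from h import *
p=np.array([.2177,.612,.199]);R0=np.array([.335,.942,0])
for k,p,ax in ((0,p,R0),(1,np.array([.5902,.0978,.1997]),np.array([.994,.107,0]))):
    S=np.load(f'pics/side{k}.npy',allow_pickle=True).item()
    T=np.load(f'pics/top{k}.npy',allow_pickle=True).item()
    q=np.array([p+ax*.0435-[0,0,.017],p-ax*.0435-[0,0,.017],p-[0,0,.017]])
    uv=proj(S,q);print(k,'side',uv.round(1).tolist(),'top',proj(T,q).round(1).tolist())
    m=uv[2]; x0=int(m[0])-45;y0=int(m[1])-45;y0=max(y0,0)
    im=cv2.cvtColor(S['color'],cv2.COLOR_RGB2BGR)[y0:y0+80,x0:x0+90]
    im=cv2.resize(im,None,fx=7,fy=7,interpolation=cv2.INTER_CUBIC)
    for u,v in uv: cv2.circle(im,(int((u-x0+.5)*7),int((v-y0+.5)*7)),3,(0,0,255),-1)
    cv2.imwrite(f'pics/zz{k}.png',im)
E
```

```text
0 side [[212.5, 77.1], [205.7, 89.4], [209.2, 83.1]] top [[100.4, 260.5], [126.2, 271.9], [113.1, 266.1]]
1 side [[360.8, 155.3], [333.6, 161.0], [347.3, 158.1]] top [[294.3, 131.0], [296.4, 159.0], [295.3, 144.9]]
```

View pics/zz0.png

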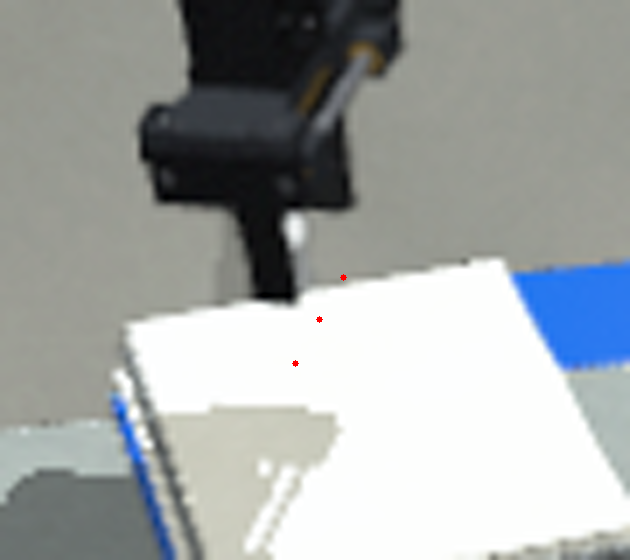

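View pics/zz1.png

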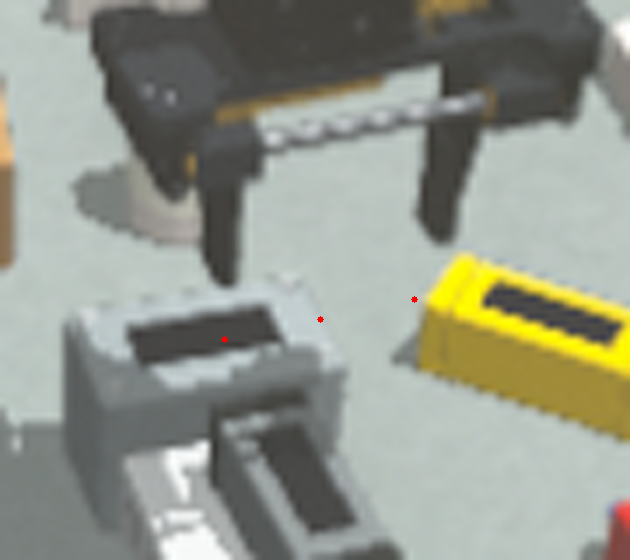

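View top1.

Seen against the projected TCP, the real fingertips stand visibly higher than reported: left tip at zz1 (222,283) against (224,339) expected. So the fingers closed above the block. I'll triangulate the actual tips.

```bash
python3 - <<'E'
from h import *
p=np.array([.5902,.0978,.1997]);ax=np.array([.994,.107,0])
T=np.load(f'pics/top1.npy',allow_pickle=True).item()
q=np.array([p+ax*.0435-[0,0,.017],p-ax*.0435-[0,0,.017],p-[0,0,.017]])
uv=proj(T,q)
x0,y0=240,90
im=cv2.cvtColor(T['color'],cv2.COLOR_RGB2BGR)[y0:y0+100,x0:x0+110]
im=cv2.resize(im,None,fx=6,fy=6,interpolation=cv2.INTER_CUBIC)
for u,v in uv: cv2.circle(im,(int((u-x0+.5)*6),int((v-y0+.5)*6)),3,(0,255,0),-1)
cv2.imwrite(f'pics/zt1.png',im)
E
```

```text
(no output)
```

View pics/zt1.png

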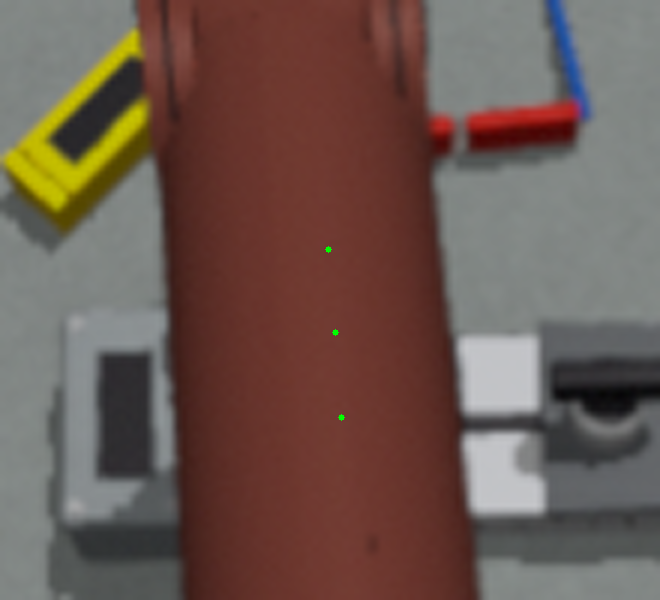

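The top view of the fingers is blocked by the arm. I'll probe by touch instead: nearly shut fingers down onto the block top in 1 mm steps.

{"op": "drive_tool", "data": {"moves": "0 0 0 0 0 0 0;0 0 -1 0 0 0 0;0 0 -1 0 0 0 0;0 0 -1 0 0 0 0"}}

```text
time: 8.52
tcp_pos: [0.5908, 0.0963, 0.0768]
ee_rot: [[0.995, 0.105, -0.0], [0.105, -0.995, -0.0], [-0.0, 0.0, -1.0]]
force: [0.3, 0.2, -1.1]
gripper_width: 0.0006
```

{"op": "drive_tool", "data": {"moves": "0 0 -1 0 0 0 0;0 0 -1 0 0 0 0"}}

```text
time: 8.78
tcp_pos: [0.5909, 0.0964, 0.0749]
ee_rot: [[0.994, 0.105, -0.0], [0.105, -0.994, -0.0], [-0.0, -0.0, -1.0]]
force: [-0.9, 0.4, 0.0]
gripper_width: 0.0008
```

{"op": "drive_tool", "data": {"moves": "0 0 -1 0 0 0 0;0 0 -1 0 0 0 0"}}

```text
time: 9.02
tcp_pos: [0.5909, 0.0964, 0.0729]
ee_rot: [[0.994, 0.105, -0.0], [0.105, -0.994, 0.0], [-0.0, -0.0, -1.0]]
force: [-2.2, 0.1, 9.4]
gripper_width: 0.0004
```

```bash
python3 snap.py 4
```

```text
9.125 [0.5909 0.0964 0.073 ] [[0.994, 0.105, 0.0], [0.105, -0.994, 0.0], [0.0, -0.0, -1.0]] [-0.15  0.38  0.58] [-0.68  0.36  0.55  1.77 -0.21  1.07  0.04] 0.0002583301350115815
```

View pics/side4c.png

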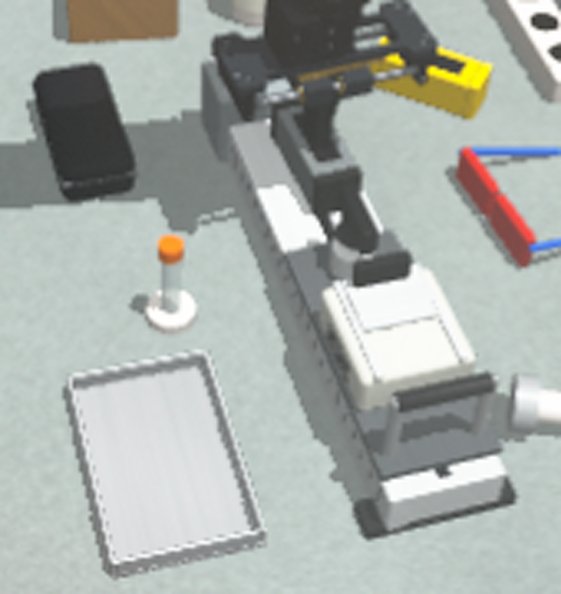

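{"op": "drive_tool", "data": {"moves": "0 0 -1 0 0 0 0;0 0 0 0 0 0 0"}}

```text
time: 9.38
tcp_pos: [0.591, 0.0964, 0.0729]
ee_rot: [[0.995, 0.105, 0.0], [0.105, -0.995, 0.001], [0.0, -0.001, -1.0]]
force: [-4.7, -0.4, 9.9]
gripper_width: 0.0007
```

{"op": "drive_tool", "data": {"moves": "0 0 -1 0 0 0 0;0 0 0 0 0 0 0"}}

```text
time: 9.62
tcp_pos: [0.591, 0.0964, 0.0728]
ee_rot: [[0.995, 0.105, 0.0], [0.105, -0.995, 0.001], [0.0, -0.001, -1.0]]
force: [-9.1, -1.0, 19.6]
gripper_width: 0.0002
```

Contact is solid at reported TCP z = 0.073, with the block top at 0.095. So the tips are about 22 mm above the reported TCP, not 17 mm below it. I'll see which offset explains all three poses.

```bash
python3 - <<'E'
from h import *
obs={1:([.5902,.0978,.1997],[348.8,150.0]),2:([.3943,-.173,.188],[302.6,234.0])}
for k,(p,uv) in obs.items():
    S=np.load(f'pics/side{k}.npy',allow_pickle=True).item()
    p=np.array(p)
    for dz in (0,.02,.03,.04): print(k,dz,proj(S,p-[0,0,.017]+[0,0,dz])[0].round(1),'seen',uv)
S=np.load(f'pics/side4.npy',allow_pickle=True).item()
p=np.array([.5909,.0964,.073]);uv=proj(S,np.array([p-[0,0,.017],p+[0,0,.022]]));print(uv)
im=cv2.cvtColor(S['color'],cv2.COLOR_RGB2BGR)[150:220,310:380]
im=cv2.resize(im,None,fx=8,fy=8,interpolation=cv2.INTER_CUBIC)
for u,v in uv: cv2.circle(im,(int((u-310+.5)*8),int((v-150+.5)*8)),3,(0,0,255),-1)
cv2.imwrite('pics/z4.png',im)
E
```

```text
1 0 [347.3 158.1] seen [348.8, 150.0]
1 0.02 [347.8 152.8] seen [348.8, 150.0]
1 0.03 [348.  150.1] seen [348.8, 150.0]
1 0.04 [348.3 147.4] seen [348.8, 150.0]
2 0 [301.3 240.7] seen [302.6, 234.0]
2 0.02 [301.2 235.4] seen [302.6, 234.0]
2 0.03 [301.2 232.7] seen [302.6, 234.0]
2 0.04 [301.2 230. ] seen [302.6, 234.0]
[[344.76121146 189.41693947]
 [345.60983874 180.29545365]]
```

View pics/z4.png

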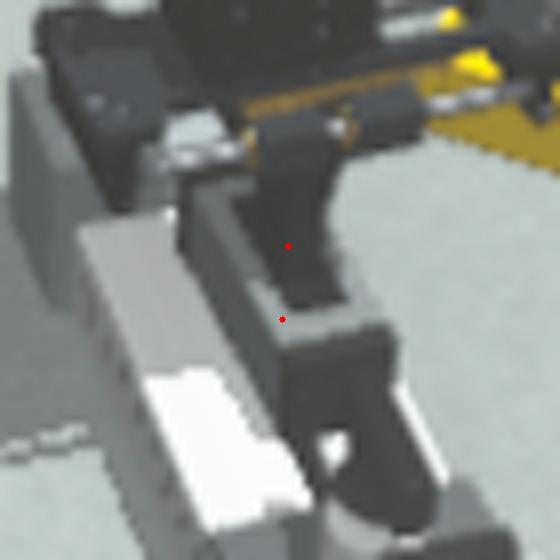

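A constant offset of about +39 mm in z, touch-checked, explains every view once the visible near edge of the finger is allowed for. So real tip z ≈ reported TCP z + 0.022, with the lateral fit good to a few mm. Regrasping with tips at 65 mm (TCP 0.043).

{"op": "drive_tool", "data": {"moves": "0 0 10 0 0 0 100;0 0 4 0 0 0 100;0 0 0 0 0 0 100;0 0 0 0 0 0 100;0 0 0 0 0 0 100;0 0 0 0 0 0 100;0 0 0 0 0 0 100;0 0 0 0 0 0 100;0 0 0 0 0 0 100;0 0 0 0 0 0 100;0 0 0 0 0 0 100", "grip_force": 30}}

```text
time: 11.0
tcp_pos: [0.5909, 0.0963, 0.0849]
ee_rot: [[0.994, 0.105, -0.0], [0.105, -0.994, -0.0], [-0.0, 0.0, -1.0]]
force: [0.0, 0.1, 0.0]
gripper_width: 0.0865
```

{"op": "drive_tool", "data": {"moves": "0 0 -10 0 0 0 100;0 0 -10 0 0 0 100;0 0 -10 0 0 0 100;0 0 -5 0 0 0 100;0 0 -5 0 0 0 100;0 0 -2 0 0 0 100"}}

```text
time: 11.75
tcp_pos: [0.5908, 0.0964, 0.0427]
ee_rot: [[0.994, 0.105, -0.0], [0.105, -0.994, -0.0], [-0.0, 0.0, -1.0]]
force: [-0.1, -0.1, 0.1]
gripper_width: 0.0867
```

```bash
python3 snap.py 5
```

```text
11.85 [0.5909 0.0963 0.0429] [[0.995, 0.105, -0.0], [0.105, -0.995, -0.0], [-0.0, 0.0, -1.0]] [ 0.09  0.48 -0.34] [-0.67  0.4   0.54  1.79 -0.23  1.02  0.06] 0.0871447635840489
```

View pics/side5c.png

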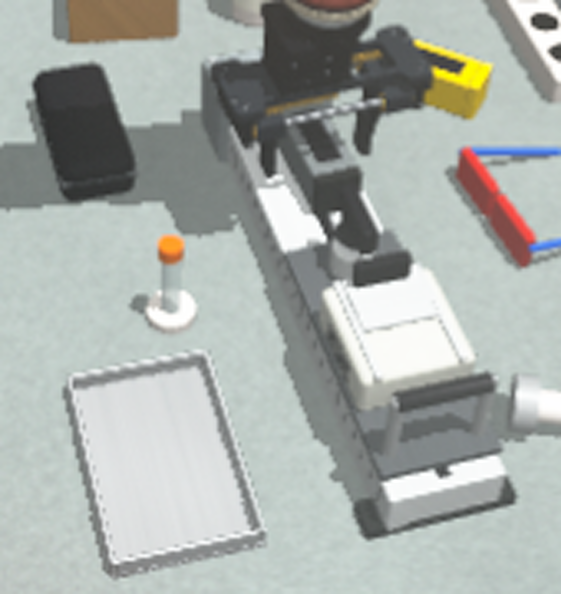

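The fingers now clearly straddle the block, with tips at about (268,172) and (365,150). Closing.

{"op": "drive_tool", "data": {"moves": "0 0 0 0 0 0 0;0 0 0 0 0 0 0;0 0 0 0 0 0 0;0 0 0 0 0 0 0;0 0 0 0 0 0 0;0 0 0 0 0 0 0;0 0 0 0 0 0 0;0 0 0 0 0 0 0;0 0 0 0 0 0 0;0 0 3 0 0 0 0;0 0 7 0 0 0 0", "grip_force": 30}}

```text
time: 13.22
tcp_pos: [0.5904, 0.0963, 0.0527]
ee_rot: [[0.994, 0.105, -0.001], [0.105, -0.994, -0.0], [-0.001, 0.0, -1.0]]
force: [0.8, -0.4, -3.2]
gripper_width: 0.0446
```

Held, with about 3 N of weight. Lifting and carrying to the tray.

{"op": "drive_tool", "data": {"moves": "0 0 15 0 0 0 0;0 0 25 0 0 0 0;0 0 25 0 0 0 0;0 0 25 0 0 0 0;-17 -25 0 0 0 0 0;-20 -27 0 0 0 -1 0;-20 -27 0 0 0 -1 0;-20 -27 0 0 0 -1 0;-20 -27 0 0 0 -1 0;-20 -27 0 0 0 0 0;-20 -27 0 0 0 0 0;-20 -27 0 0 0 0 0"}}

```text
time: 14.72
tcp_pos: [0.4334, -0.1188, 0.1439]
ee_rot: [[0.999, 0.034, 0.001], [0.034, -0.999, 0.001], [0.001, -0.001, -1.0]]
force: [-0.0, -0.8, -2.0]
gripper_width: 0.045
```

{"op": "drive_tool", "data": {"moves": "-20 -27 0 0 0 0 0;-20 -28 0 0 0 0 0;0 0 0 0 0 0 0;0 0 0 0 0 0 0"}}

```text
time: 15.22
tcp_pos: [0.3943, -0.1724, 0.1436]
ee_rot: [[0.999, 0.035, 0.001], [0.035, -0.999, 0.001], [0.001, -0.001, -1.0]]
force: [0.1, -0.3, -3.3]
gripper_width: 0.0449
```

```bash
python3 snap.py 6
```

```text
15.325 [ 0.3945 -0.172   0.1433] [[0.999, 0.036, 0.001], [0.036, -0.999, 0.0], [0.001, -0.0, -1.0]] [ 0.1  -0.54 -2.5 ] [-0.51 -0.16  0.76  2.07  0.12  1.19  0.24] 0.044891031327891934
```

View pics/side6c.png

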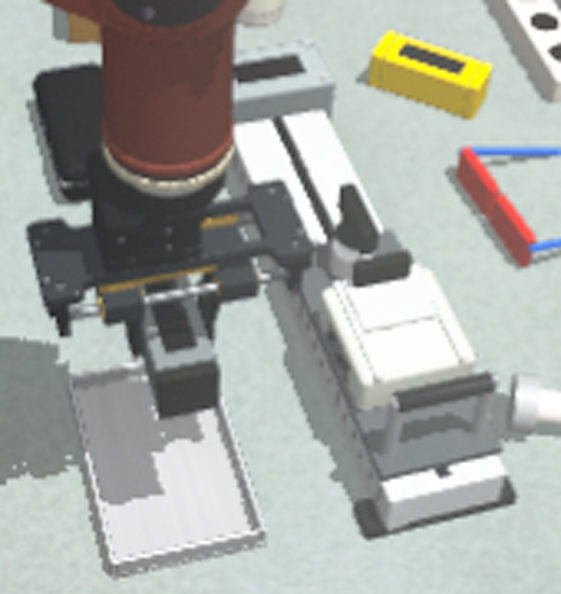

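Block held level over the tray (side crop (185,370)). Lowering about 140 mm, then slowly.

{"op": "drive_tool", "data": {"moves": "0 0 -20 0 0 0 0;0 0 -25 0 0 0 0;0 0 -25 0 0 0 0;0 0 -25 0 0 0 0;0 0 -20 0 0 0 0;0 0 -15 0 0 0 0;0 0 -8 0 0 0 0;0 0 -4 0 0 0 0;0 0 0 0 0 0 0"}}

```text
time: 16.45
tcp_pos: [0.3941, -0.1726, 0.0011]
ee_rot: [[0.999, 0.035, -0.0], [0.035, -0.999, -0.0], [-0.0, 0.0, -1.0]]
force: [0.2, -0.7, -3.0]
gripper_width: 0.0448
```

```bash
python3 snap.py 7
```

```text
16.55 [ 0.3943 -0.1727  0.0014] [[0.999, 0.035, 0.001], [0.035, -0.999, 0.0], [0.001, -0.0, -1.0]] [ 0.18  0.43 -2.14] [-0.49  0.13  0.85  2.22 -0.13  0.84  0.48] 0.045013461610220254
```

View pics/side7c.png

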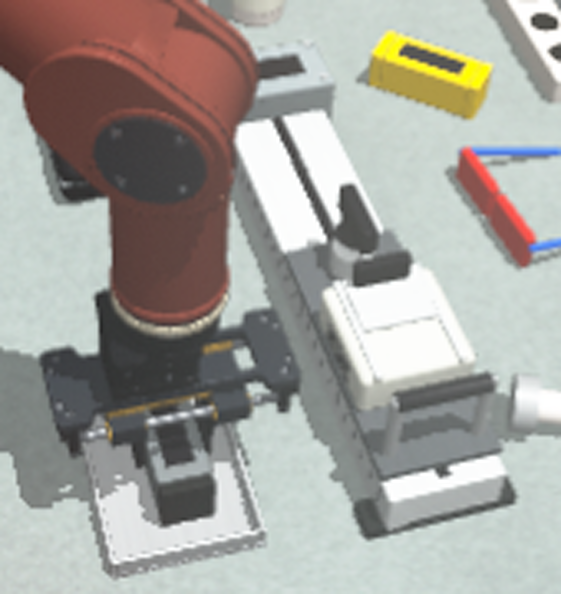

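{"op": "drive_tool", "data": {"moves": "0 0 -2 0 0 0 0;0 0 -1 0 0 0 0;0 0 -1 0 0 0 0;0 0 0 0 0 0 0"}}

```text
time: 17.05
tcp_pos: [0.3939, -0.1727, -0.0031]
ee_rot: [[0.999, 0.035, -0.0], [0.035, -0.999, -0.0], [-0.0, 0.0, -1.0]]
force: [-0.4, -0.2, -3.1]
gripper_width: 0.0449
```

{"op": "drive_tool", "data": {"moves": "0 0 -1 0 0 0 0;0 0 -1 0 0 0 0;0 0 0 0 0 0 0"}}

```text
time: 17.42
tcp_pos: [0.3939, -0.1727, -0.0037]
ee_rot: [[0.999, 0.035, -0.001], [0.035, -0.999, 0.002], [-0.001, -0.002, -1.0]]
force: [-12.9, 4.0, 34.4]
gripper_width: 0.0453
```

On the tray floor. Back up 1 mm and open to about 56 mm.

{"op": "drive_tool", "data": {"moves": "0 0 1.5 0 0 0 64;0 0 0 0 0 0 64;0 0 0 0 0 0 64;0 0 0 0 0 0 64;0 0 5 0 0 0 64;0 0 25 0 0 0 64;0 0 40 0 0 0 64;0 0 50 0 0 0 64;0 0 50 0 0 0 64;0 0 20 0 0 0 64"}}

```text
time: 18.68
tcp_pos: [0.395, -0.1731, 0.1895]
ee_rot: [[0.999, 0.035, 0.004], [0.035, -0.999, 0.001], [0.004, -0.0, -1.0]]
force: [-0.1, 0.3, -0.7]
gripper_width: 0.0554
```

```bash
python3 snap.py 8
```

```text
18.775 [ 0.3952 -0.173   0.1888] [[0.999, 0.035, 0.004], [0.035, -0.999, 0.0], [0.004, -0.0, -1.0]] [ 0.34  0.34 -0.41] [-0.56 -0.23  0.77  2.01  0.16  1.29  0.19] 0.05570020476985088
```

View pics/side8c.png

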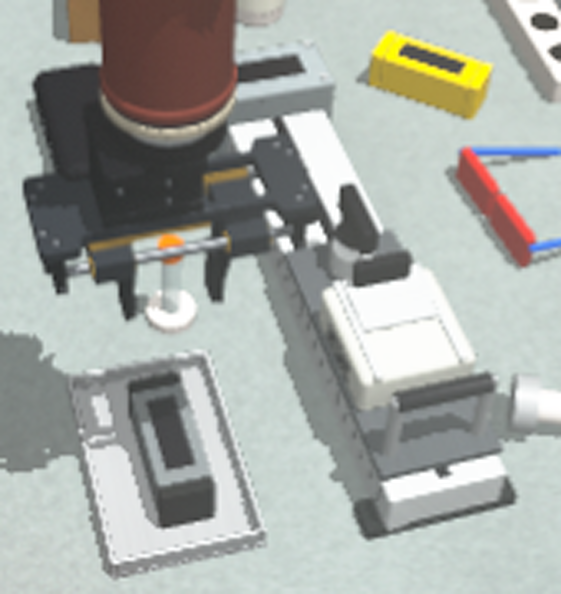

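The block lies flat in the tray at side crop (172,450), with margin all round. Next the handle bar at (597,-236). Yaw goes to −87° so the jaws close along the rail.

{"op": "drive_tool", "data": {"moves": "22 -7 0 0 0 -9.9 60;22 -7 0 0 0 -9.9 60;22 -7 0 0 0 -9.9 60;22 -7 0 0 0 -9.9 60;22 -7 0 0 0 -9.9 60;22 -7 0 0 0 -9.9 60;22 -7 0 0 0 -9.9 60;24 -7 0 0 0 -9.9 60;24 -7 0 0 0 -9.9 60;0 0 0 0 0 0 60;0 0 0 0 0 0 60"}}

```text
time: 20.15
tcp_pos: [0.5948, -0.236, 0.1856]
ee_rot: [[0.052, -0.999, -0.002], [-0.999, -0.052, -0.0], [0.0, 0.002, -1.0]]
force: [-0.1, -0.0, 0.5]
gripper_width: 0.0522
```

```bash
python3 snap.py 9 250 420 150 330 300 450 120 240
python3 - <<'E'
from h import *
S=np.load('pics/side9.npy',allow_pickle=True).item();T=np.load('pics/top9.npy',allow_pickle=True).item()
p=get_state()['tcp_pos'];print((proj(S,p+[0,0,.022])-[250,150])*3.3,(proj(T,p+[0,0,.022])-[300,120])*4)
E
```

```text
20.25 [ 0.595  -0.2357  0.1863] [[0.052, -0.999, -0.0], [-0.999, -0.052, 0.0], [-0.0, 0.0, -1.0]] [0.5  0.21 0.03] [-0.4   0.45  0.96  1.54 -0.38  1.34 -0.91] 0.051951413611411666
[[457.26946943 286.0369121 ]] [[439.01657522  92.91518747]]
```

View pics/side9c.png

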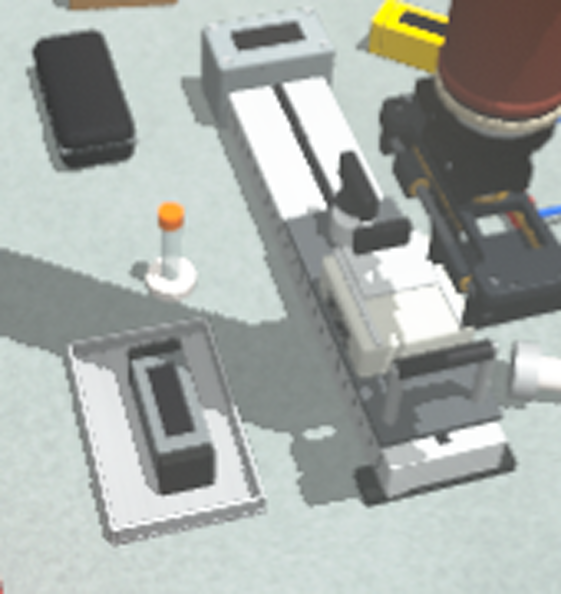

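View pics/top9c.png

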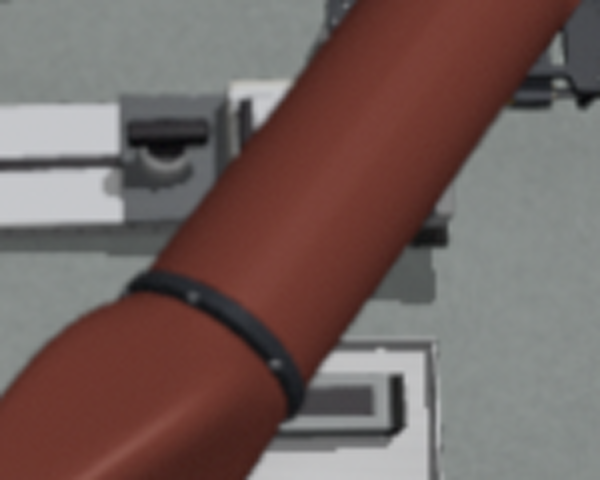

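```bash
python3 - <<'E'
from h import *
S=np.load('pics/side9.npy',allow_pickle=True).item()
p=np.array([.595,-.2357,.1863])
x0,y0=340,140
im=cv2.cvtColor(S['color'],cv2.COLOR_RGB2BGR)[y0:y0+120,x0:x0+120]
im=cv2.resize(im,None,fx=5,fy=5,interpolation=cv2.INTER_CUBIC)
for q in (p+[0,.026,.022],p+[0,-.026,.022],p+[0,.1,.09],p+[0,-.1,.09]):
    u,v=proj(S,q)[0]; cv2.circle(im,(int((u-x0+.5)*5),int((v-y0+.5)*5)),3,(0,0,255),-1)
cv2.imwrite('pics/z9.png',im)
E
```

```text
(no output)
```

View pics/z9.png

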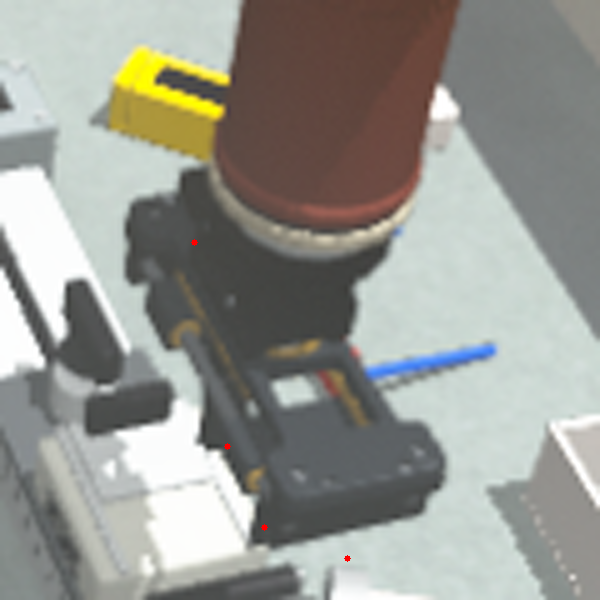

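The fingers show near the expected dots at (228,447) and (264,527). Descending to just above the bar, with a check.

{"op": "drive_tool", "data": {"moves": "2 0 -20 0 0 0 60;0 0 -25 0 0 0 60;0 0 -20 0 0 0 60;0 0 0 0 0 0 60;0 0 0 0 0 0 60"}}

```text
time: 20.88
tcp_pos: [0.5981, -0.2359, 0.122]
ee_rot: [[0.051, -0.999, 0.001], [-0.999, -0.051, -0.0], [0.0, -0.001, -1.0]]
force: [-0.6, -0.0, 0.4]
gripper_width: 0.0522
```

```bash
python3 snap.py 10 250 420 150 330 300 450 120 240; python3 - <<'E'
from h import *
S=np.load('pics/side10.npy',allow_pickle=True).item()
x0,y0=340,160
im=cv2.cvtColor(S['color'],cv2.COLOR_RGB2BGR)[y0:y0+120,x0:x0+120]
im=cv2.resize(im,None,fx=5,fy=5,interpolation=cv2.INTER_CUBIC)
p=get_state()['tcp_pos']
for q in (p+[0,.026,.022],p+[0,-.026,.022]):
    u,v=proj(S,q)[0]; cv2.circle(im,(int((u-x0+.5)*5),int((v-y0+.5)*5)),3,(0,0,255),-1)
cv2.imwrite('pics/z10.png',im)
E
```

```text
20.975 [ 0.5984 -0.236   0.1224] [[0.051, -0.999, 0.001], [-0.999, -0.051, -0.0], [0.0, -0.001, -1.0]] [-0.07 -0.44  0.62] [-0.37  0.51  0.93  1.62 -0.42  1.23 -0.88] 0.05233625533131035
```

View pics/z10.png

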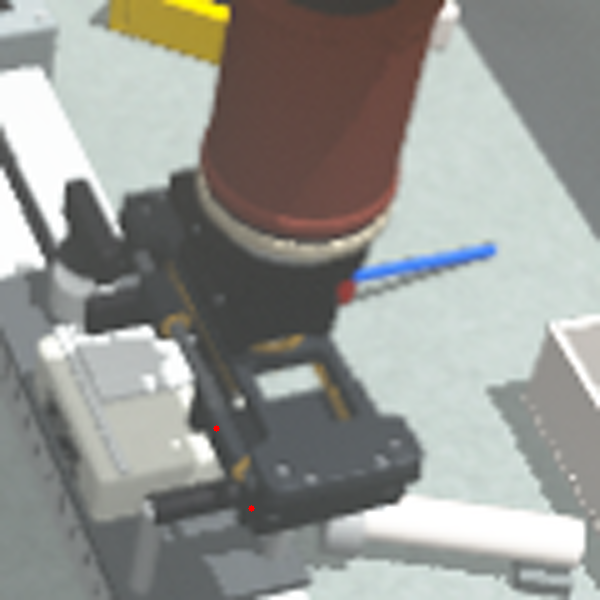

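{"op": "drive_tool", "data": {"moves": "0 0 -8 0 0 0 60;0 0 -6 0 0 0 60;0 0 -6 0 0 0 60;0 0 -5 0 0 0 60", "grip_force": 15}}

```text
time: 21.48
tcp_pos: [0.5977, -0.2356, 0.0959]
ee_rot: [[0.051, -0.999, -0.0], [-0.999, -0.051, 0.0], [-0.0, 0.0, -1.0]]
force: [-0.5, 0.2, 0.8]
gripper_width: 0.0519
```

{"op": "drive_tool", "data": {"moves": "0 0 -5 0 0 0 60;0 0 -4 0 0 0 60;0 0 0 0 0 0 60"}}

```text
time: 21.85
tcp_pos: [0.5977, -0.2356, 0.0871]
ee_rot: [[0.051, -0.999, -0.0], [-0.999, -0.051, 0.0], [-0.0, 0.0, -1.0]]
force: [0.5, 0.2, 0.7]
gripper_width: 0.0524
```

{"op": "drive_tool", "data": {"moves": "0 0 0 0 0 0 10;0 0 0 0 0 0 10;0 0 0 0 0 0 10;0 0 0 0 0 0 10;0 0 0 0 0 0 10;0 0 0 0 0 0 10"}}

```text
time: 22.6
tcp_pos: [0.5979, -0.2356, 0.0875]
ee_rot: [[0.051, -0.999, 0.0], [-0.999, -0.051, 0.0], [-0.0, -0.0, -1.0]]
force: [0.0, 0.3, 0.6]
gripper_width: 0.0157
```

Gripped on the 16 mm bar (width 15.7). Sliding 44 mm first, since the stop is at least 50 mm off.

{"op": "drive_tool", "data": {"moves": "0 2 0 0 0 0 10;-0.2 4 0 0 0 0 10;-0.2 4 0 0 0 0 10;-0.2 4 0 0 0 0 10;-0.2 4 0 0 0 0 10;-0.2 5 0 0 0 0 10;-0.2 5 0 0 0 0 10;-0.2 5 0 0 0 0 10;-0.2 5 0 0 0 0 10;-0.2 4 0 0 0 0 10;-0.2 2 0 0 0 0 10", "grip_force": 10}}

```text
time: 23.98
tcp_pos: [0.5958, -0.1913, 0.0875]
ee_rot: [[0.051, -0.999, -0.0], [-0.999, -0.051, 0.0], [-0.0, 0.0, -1.0]]
force: [-1.1, -2.9, 1.6]
gripper_width: 0.0154
```

{"op": "drive_tool", "data": {"moves": "0 1.2 0 0 0 0 10;-0.2 1.2 0 0 0 0 10;0 1.2 0 0 0 0 10"}}

```text
time: 24.35
tcp_pos: [0.5956, -0.1881, 0.0874]
ee_rot: [[0.051, -0.999, -0.0], [-0.999, -0.051, -0.0], [0.0, 0.0, -1.0]]
force: [-1.8, -2.9, 1.9]
gripper_width: 0.0157
```

{"op": "drive_tool", "data": {"moves": "-0.1 1.2 0 0 0 0 10;0 1.2 0 0 0 0 10;-0.1 1.2 0 0 0 0 10;0 1.2 0 0 0 0 10"}}

```text
time: 24.85
tcp_pos: [0.5954, -0.1832, 0.0875]
ee_rot: [[0.051, -0.999, -0.0], [-0.999, -0.051, 0.0], [-0.0, 0.0, -1.0]]
force: [-2.9, -3.2, 3.4]
gripper_width: 0.0154
```

{"op": "drive_tool", "data": {"moves": "-0.1 1.2 0 0 0 0 10;0 1.2 0 0 0 0 10;-0.1 1.2 0 0 0 0 10;0 1.2 0 0 0 0 10"}}

```text
time: 25.35
tcp_pos: [0.5952, -0.1784, 0.0875]
ee_rot: [[0.051, -0.999, -0.0], [-0.999, -0.051, 0.0], [-0.0, 0.0, -1.0]]
force: [-2.8, -2.8, 2.2]
gripper_width: 0.0156
```

{"op": "drive_tool", "data": {"moves": "-0.1 1.2 0 0 0 0 10;0 1.2 0 0 0 0 10;-0.1 1.2 0 0 0 0 10;0 1.2 0 0 0 0 10"}}

```text
time: 25.85
tcp_pos: [0.595, -0.1736, 0.0875]
ee_rot: [[0.051, -0.999, -0.0], [-0.999, -0.051, 0.0], [-0.0, 0.0, -1.0]]
force: [-3.0, -3.4, 3.6]
gripper_width: 0.0157
```

{"op": "drive_tool", "data": {"moves": "-0.2 1.2 0 0 0 0 10;-0.1 1.2 0 0 0 0 10;-0.2 1.2 0 0 0 0 10;-0.1 1.2 0 0 0 0 10"}}

```text
time: 26.35
tcp_pos: [0.5947, -0.1686, 0.0875]
ee_rot: [[0.051, -0.999, 0.0], [-0.999, -0.051, 0.0], [-0.0, -0.0, -1.0]]
force: [-0.7, -1.8, 1.5]
gripper_width: 0.0158
```

{"op": "drive_tool", "data": {"moves": "0 1.2 0 0 0 0 10;-0.1 1.2 0 0 0 0 10;0 1.2 0 0 0 0 10;-0.1 1.2 0 0 0 0 10"}}

```text
time: 26.85
tcp_pos: [0.5945, -0.1639, 0.0875]
ee_rot: [[0.051, -0.999, 0.0], [-0.999, -0.051, 0.0], [-0.0, -0.0, -1.0]]
force: [0.3, -2.5, 0.8]
gripper_width: 0.0153
```

{"op": "drive_tool", "data": {"moves": "0 1.2 0 0 0 0 10;-0.1 1.2 0 0 0 0 10;0 1.2 0 0 0 0 10;-0.1 1.2 0 0 0 0 10"}}

```text
time: 27.35
tcp_pos: [0.5942, -0.1591, 0.0875]
ee_rot: [[0.051, -0.999, 0.0], [-0.999, -0.051, -0.0], [0.0, -0.0, -1.0]]
force: [1.7, -2.5, 0.4]
gripper_width: 0.0158
```

{"op": "drive_tool", "data": {"moves": "0 1.2 0 0 0 0 10;0 1.2 0 0 0 0 10;0 1.2 0 0 0 0 10;-0.1 1.2 0 0 0 0 10"}}

```text
time: 27.85
tcp_pos: [0.594, -0.1544, 0.0875]
ee_rot: [[0.051, -0.999, 0.0], [-0.999, -0.051, 0.0], [-0.0, -0.0, -1.0]]
force: [1.5, -1.9, 1.3]
gripper_width: 0.0156
```

{"op": "drive_tool", "data": {"moves": "0 1.2 0 0 0 0 10;0 1.2 0 0 0 0 10;0 1.2 0 0 0 0 10;-0.1 1.2 0 0 0 0 10"}}

```text
time: 28.35
tcp_pos: [0.5938, -0.1496, 0.0875]
ee_rot: [[0.051, -0.999, -0.0], [-0.999, -0.051, 0.0], [-0.0, 0.0, -1.0]]
force: [-0.4, -2.4, 1.2]
gripper_width: 0.0156
```

{"op": "drive_tool", "data": {"moves": "0 1.2 0 0 0 0 10;-0.1 1.2 0 0 0 0 10;0 1.2 0 0 0 0 10;-0.1 1.2 0 0 0 0 10"}}

```text
time: 28.85
tcp_pos: [0.5936, -0.1448, 0.0875]
ee_rot: [[0.051, -0.999, -0.0], [-0.999, -0.051, 0.0], [-0.0, 0.0, -1.0]]
force: [-0.2, -2.6, 2.5]
gripper_width: 0.0156
```

{"op": "drive_tool", "data": {"moves": "0 1.2 0 0 0 0 10;-0.1 1.2 0 0 0 0 10;0 1.2 0 0 0 0 10;-0.1 1.2 0 0 0 0 10"}}

```text
time: 29.35
tcp_pos: [0.5933, -0.14, 0.0874]
ee_rot: [[0.051, -0.999, -0.0], [-0.999, -0.051, 0.0], [-0.0, 0.0, -1.0]]
force: [-2.7, -2.2, 3.8]
gripper_width: 0.0154
```

{"op": "drive_tool", "data": {"moves": "-0.1 1.2 0 0 0 0 10;-0.1 1.2 0 0 0 0 10;0 1.2 0 0 0 0 10;-0.1 1.2 0 0 0 0 10"}}

```text
time: 29.85
tcp_pos: [0.5931, -0.1352, 0.0874]
ee_rot: [[0.051, -0.999, -0.0], [-0.999, -0.051, 0.0], [-0.0, 0.0, -1.0]]
force: [-1.9, -2.4, 3.5]
gripper_width: 0.0152
```

{"op": "drive_tool", "data": {"moves": "-0.1 1.2 0 0 0 0 10;-0.1 1.2 0 0 0 0 10;0 1.2 0 0 0 0 10;-0.1 1.2 0 0 0 0 10"}}

```text
time: 30.35
tcp_pos: [0.5929, -0.1304, 0.0874]
ee_rot: [[0.051, -0.999, 0.0], [-0.999, -0.051, 0.0], [-0.0, -0.0, -1.0]]
force: [-2.3, -3.0, 3.3]
gripper_width: 0.0157
```

{"op": "drive_tool", "data": {"moves": "-0.1 1.2 0 0 0 0 10;-0.1 1.2 0 0 0 0 10;0 1.2 0 0 0 0 10;-0.1 1.2 0 0 0 0 10"}}

```text
time: 30.85
tcp_pos: [0.5928, -0.1283, 0.0875]
ee_rot: [[0.049, -0.999, 0.001], [-0.999, -0.049, -0.004], [0.004, -0.001, -1.0]]
force: [2.3, -12.3, -3.9]
gripper_width: 0.0156
```

The stop is felt: 12.3 N at the wrist, so about 9 N on the stop. Ease back 2 mm, open and lift.

{"op": "drive_tool", "data": {"moves": "0 -1.5 0 0 0 0 10;0 0 0 0 0 0 60;0 0 0 0 0 0 60;0 0 0 0 0 0 60;0 0 0 0 0 0 60;0 0 20 0 0 0 60;0 0 30 0 0 0 60;0 0 20 0 0 0 60;0 0 0 0 0 0 60"}}

```text
time: 31.98
tcp_pos: [0.5937, -0.1273, 0.1596]
ee_rot: [[0.051, -0.999, 0.003], [-0.999, -0.051, 0.0], [-0.0, -0.003, -1.0]]
force: [0.7, 1.6, 0.2]
gripper_width: 0.052
```

```bash
python3 snap.py 11
```

```text
32.075 [ 0.5925 -0.1269  0.1573] [[0.051, -0.999, -0.0], [-0.999, -0.051, 0.0], [-0.0, -0.0, -1.0]] [ 0.49 -0.02 -0.03] [-0.62  0.39  0.98  1.67 -0.34  1.26 -1.1 ] 0.052275700522450785
```

View pics/side11c.png

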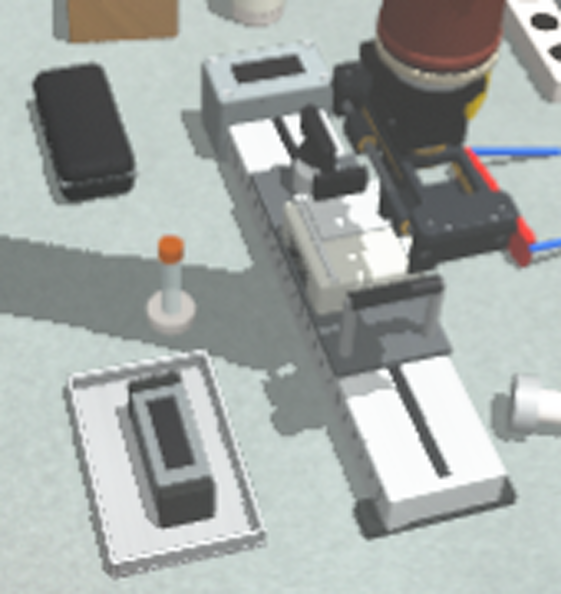

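View pics/top11c.png

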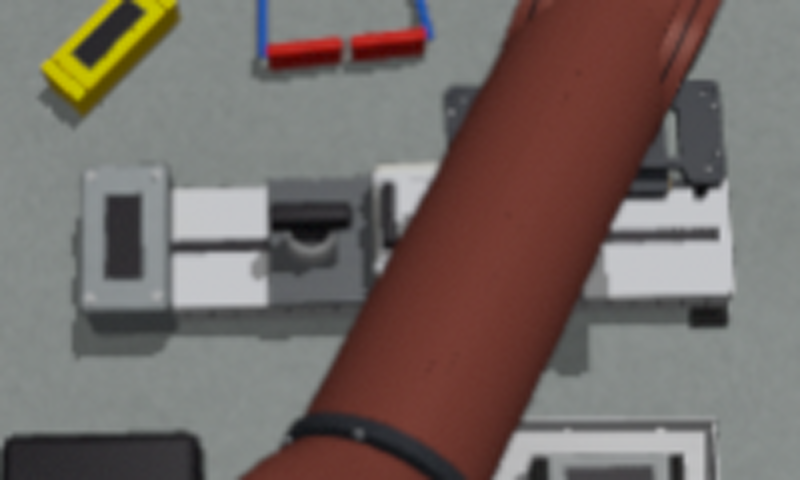

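The carriage is now up near the end box, with about 107 mm travelled. The knob is at side (318,118), top (310,213) in the crops. Measuring the knob now.

```bash
python3 - <<'E'
from h import *
out=[]
for n,x0,y0 in(('side',325,165),('top',290,135)):
    c=np.load(f'pics/{n}11.npy',allow_pickle=True).item()
    im=cv2.cvtColor(c['color'],cv2.COLOR_RGB2BGR)[y0:y0+45,x0:x0+45]
    out.append(cv2.resize(im,None,fx=8,fy=8,interpolation=cv2.INTER_CUBIC))
cv2.imwrite('pics/k11.png',np.hstack(out))
E
```

```text
(no output)
```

View pics/k11.png

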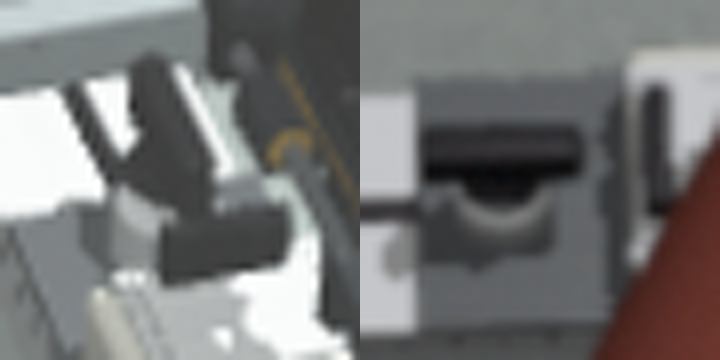

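```bash
python3 - <<'E'
from h import *
T=np.load('pics/top11.npy',allow_pickle=True).item();S=np.load('pics/side11.npy',allow_pickle=True).item()
f=lambda x,y:(290+(x-360+.5)/8-.5,135+(y+.5)/8-.5)
g=lambda x,y:(325+(x+.5)/8-.5,165+(y+.5)/8-.5)
print(onz(T,[f(425,150),f(580,147),f(503,148)],.137))
print(onz(S,[g(172,108)],.137), tri(S,[g(172,108)],T,[f(503,148)]))
# tab
print('tab',onz(T,[f(656,147),f(656,90),f(652,205)],.135))
print('tab side',onz(S,[g(165,228),g(285,205)],.135))
E
```

```text
[[0.57863393 0.09250973 0.137     ]
 [0.5810885  0.03382039 0.137     ]
 [0.58005626 0.06297525 0.137     ]]
[[0.57941975 0.06189303 0.137     ]] [[5.80086174e-01 6.30227241e-02 1.35989206e-01 5.42386061e-04]]
tab [[0.5823527  0.00502544 0.135     ]
 [0.60505131 0.00545746 0.135     ]
 [0.55940211 0.00609859 0.135     ]]
tab side [[0.55996204 0.00270012 0.135     ]
 [0.60586426 0.00519365 0.135     ]]
```

Knob at about (580,63), top 136 mm measured against 137 given. Dead reckoning from the bar gives (583,65). Going above (581.5,64.5) with yaw 2.7°.

{"op": "drive_tool", "data": {"moves": "-1 21 0 0 0 10 100;-1 21 0 0 0 10 100;-1 21 0 0 0 10 100;-1 21 0 0 0 10 100;-1 21 0 0 0 10 100;-1 21 0 0 0 10 100;-1 21 0 0 0 10 100;-2 22 0 0 0 10 100;-2 22.4 0 0 0 9.8 100;0 0 0 0 0 0 100;0 0 0 0 0 0 100", "grip_force": 40}}

```text
time: 33.45
tcp_pos: [0.5813, 0.0632, 0.1569]
ee_rot: [[0.999, 0.044, -0.001], [0.044, -0.999, -0.001], [-0.001, 0.001, -1.0]]
force: [0.8, -0.4, 0.0]
gripper_width: 0.0871
```

```bash
python3 snap.py 12; python3 - <<'E'
from h import *
S=np.load('pics/side12.npy',allow_pickle=True).item()
x0,y0=300,140
im=cv2.cvtColor(S['color'],cv2.COLOR_RGB2BGR)[y0:y0+100,x0:x0+100]
im=cv2.resize(im,None,fx=6,fy=6,interpolation=cv2.INTER_CUBIC)
p=get_state()['tcp_pos']
for q in (p+[.05,0,.022],p+[-.05,0,.022]):
    u,v=proj(S,q)[0]; cv2.circle(im,(int((u-x0+.5)*6),int((v-y0+.5)*6)),3,(0,0,255),-1)
cv2.imwrite('pics/z12.png',im)
E
```

```text
33.55 [0.5815 0.0629 0.1572] [[0.999, 0.044, -0.0], [0.044, -0.999, -0.001], [-0.0, 0.001, -1.0]] [-0.22 -1.07 -0.1 ] [-0.72  0.26  0.64  1.71 -0.16  1.23 -0.  ] 0.0871908037004885
```

View pics/z12.png

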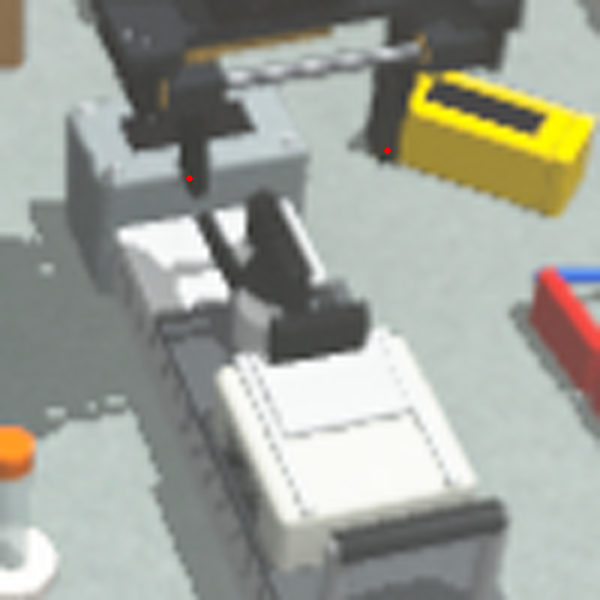

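The tips align with predictions (198,195) and (385,163), and the knob lies midway. Descending.

{"op": "drive_tool", "data": {"moves": "0 1 -15 0 0 0 100;0 0 -15 0 0 0 100;0 0 -15 0 0 0 100;0 0 -10 0 0 0 100;0 0 -8 0 0 0 100;0 0 -5 0 0 0 100;0 0 0 0 0 0 100"}}

```text
time: 34.42
tcp_pos: [0.5815, 0.0653, 0.0893]
ee_rot: [[0.999, 0.047, -0.0], [0.047, -0.999, -0.0], [-0.0, 0.0, -1.0]]
force: [0.2, -0.5, -0.2]
gripper_width: 0.087
```

{"op": "drive_tool", "data": {"moves": "0 0 0 0 0 0 10;0 0 0 0 0 0 10;0 0 0 0 0 0 10;0 0 0 0 0 0 10;0 0 0 0 0 0 10;0 0 0 0 0 0 10;0 0 0 0 0 0 10;0 0 0 0 0 0 10;0 0 0 0 0 0 10;0 0 0 0 0 0 10", "grip_force": 40}}

```text
time: 35.67
tcp_pos: [0.5814, 0.0653, 0.0894]
ee_rot: [[0.999, 0.047, -0.0], [0.047, -0.999, 0.0], [-0.0, -0.0, -1.0]]
force: [-2.8, -0.2, 1.8]
gripper_width: 0.0158
```

Gripped the knob (15.8 mm), well centred. Pressing down.

{"op": "drive_tool", "data": {"moves": "0 0 -3 0 0 0 10;0 0 -3 0 0 0 10;0 0 -3 0 0 0 10;0 0 -3 0 0 0 10;0 0 -3 0 0 0 10;0 0 -3 0 0 0 10;0 0 -1 0 0 0 10;0 0 0 0 0 0 10", "grip_force": 55}}

```text
time: 36.67
tcp_pos: [0.5816, 0.0653, 0.073]
ee_rot: [[0.999, 0.047, -0.0], [0.047, -0.999, 0.002], [-0.0, -0.002, -1.0]]
force: [-16.0, -0.8, 32.3]
gripper_width: 0.0158
```

Fully down: 16.4 mm and firm. Turning clockwise.

{"op": "drive_tool", "data": {"moves": "0 0 1 0 0 -6 10;0 0 0 0 0 -8 10;0 0 0 0 0 -8 10;0 0 0 0 0 -8 10;0 0 0 0 0 -8 10;0 0 0 0 0 -8 10;0 0 0 0 0 -8 10;0 0 0 0 0 -8 10;0 0 0 0 0 -8 10;0 0 0 0 0 -8 10;0 0 0 0 0 -7 10;0 0 0 0 0 0 10"}}

```text
time: 38.17
tcp_pos: [0.582, 0.0648, 0.0731]
ee_rot: [[0.132, -0.991, 0.001], [-0.991, -0.132, 0.0], [-0.0, -0.001, -1.0]]
force: [-10.1, -0.8, 24.5]
gripper_width: 0.0158
```

Turned 85°. Ease off, then open only to about 35 mm because the lamp head is close.

{"op": "drive_tool", "data": {"moves": "0 0 2 0 0 0 10;0 0 2 0 0 0 10;0 0 0 0 0 0 40;0 0 0 0 0 0 40;0 0 0 0 0 0 40;0 0 0 0 0 0 40;0 0 15 0 0 0 40;0 0 25 0 0 0 40;0 0 30 0 0 0 40;0 0 30 0 0 0 40;0 0 0 0 0 0 40", "grip_force": 40}}

```text
time: 39.55
tcp_pos: [0.5832, 0.0651, 0.1786]
ee_rot: [[0.134, -0.991, 0.004], [-0.991, -0.134, 0.002], [-0.001, -0.005, -1.0]]
force: [0.5, 0.3, 0.1]
gripper_width: 0.035
```

```bash
python3 snap.py 13
```

```text
39.65 [0.5817 0.0653 0.1759] [[0.134, -0.991, 0.001], [-0.991, -0.134, 0.001], [-0.001, -0.001, -1.0]] [ 0.48 -0.48  0.42] [-0.99  0.31  0.98  1.7  -0.27  1.28 -1.38] 0.03498506002230961
```

View pics/side13c.png

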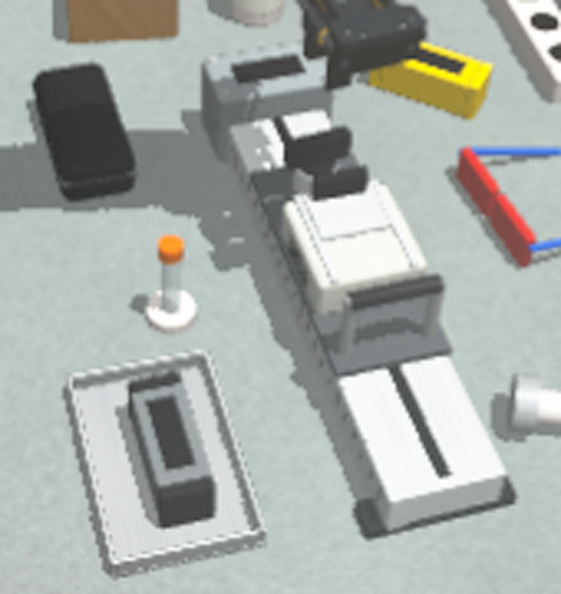

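```bash
python3 - <<'E'
from h import *
out=[]
for n,x0,y0 in(('side',325,165),('top',290,135)):
    c=np.load(f'pics/{n}13.npy',allow_pickle=True).item()
    im=cv2.cvtColor(c['color'],cv2.COLOR_RGB2BGR)[y0:y0+45,x0:x0+45]
    out.append(cv2.resize(im,None,fx=8,fy=8,interpolation=cv2.INTER_CUBIC))
cv2.imwrite('pics/k13.png',np.hstack(out))
E
```

```text
(no output)
```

View pics/k13.png

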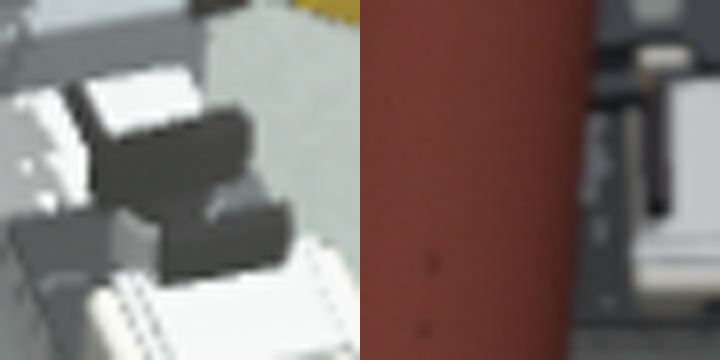

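```bash
python3 - <<'E'
from h import *
S=np.load('pics/side13.npy',allow_pickle=True).item()
for z in (.121,.125,.137): 
  a=proj(S,np.array([[.580+dx*.999+.008*s*-.13,.063+dx*-.13*-1*-1+.008*s,z] for dx in(-.032,.032) for s in (-1,1)]))
  print(z,((a-[325,165]+.5)*8).round(0).tolist())
E
```

```text
0.121 [[93.0, 156.0], [77.0, 129.0], [264.0, 147.0], [246.0, 120.0]]
0.125 [[94.0, 149.0], [77.0, 121.0], [265.0, 139.0], [247.0, 112.0]]
0.137 [[96.0, 125.0], [79.0, 97.0], [268.0, 116.0], [250.0, 88.0]]
```

The knob bar now lies across the rail, from (95,150) to (245,110). Its top matches z≈0.121–0.125, so it is about 12 mm down and locked. Now close the fingers and go to the +y side of the tab (y≈31).

{"op": "drive_tool", "data": {"moves": "0 -4 0 0 0 10 0;0 -4 0 0 0 10 0;0 -4 0 0 0 10 0;0 -4 0 0 0 10 0;0 -4 0 0 0 10 0;0 -5 0 0 0 10 0;0 -5 0 0 0 10 0;0 -4 0 0 0 10 0;0 0 0 0 0 5 0;0 0 0 0 0 0 0;0 0 0 0 0 0 0"}}

```text
time: 41.02
tcp_pos: [0.5813, 0.0313, 0.175]
ee_rot: [[0.999, 0.045, -0.001], [0.045, -0.999, -0.0], [-0.001, 0.0, -1.0]]
force: [-0.3, -0.1, -0.5]
gripper_width: 0.0005
```

{"op": "drive_tool", "data": {"moves": "0 0 -20 0 0 0 0;0 0 -20 0 0 0 0;0 0 -15 0 0 0 0;0 0 0 0 0 0 0"}}

```text
time: 41.52
tcp_pos: [0.5808, 0.0313, 0.1194]
ee_rot: [[0.999, 0.047, -0.002], [0.047, -0.999, -0.001], [-0.002, 0.001, -1.0]]
force: [0.2, -0.6, 1.7]
gripper_width: 0.0005
```

```bash
python3 snap.py 14; python3 - <<'E'
from h import *
S=np.load('pics/side14.npy',allow_pickle=True).item()
x0,y0=310,150
im=cv2.cvtColor(S['color'],cv2.COLOR_RGB2BGR)[y0:y0+80,x0:x0+80]
im=cv2.resize(im,None,fx=7,fy=7,interpolation=cv2.INTER_CUBIC)
p=get_state()['tcp_pos']
u,v=proj(S,p+[0,-.0095,.022])[0]; cv2.circle(im,(int((u-x0+.5)*7),int((v-y0+.5)*7)),3,(0,0,255),-1)
cv2.imwrite('pics/z14.png',im)
E
```

```text
41.625 [0.5819 0.0313 0.1209] [[0.999, 0.047, 0.0], [0.047, -0.999, -0.0], [0.0, 0.0, -1.0]] [-0.47 -0.28  0.38] [-0.73  0.3   0.71  1.76 -0.21  1.16  0.1 ] 0.00017745196100386684
```

View pics/z14.png

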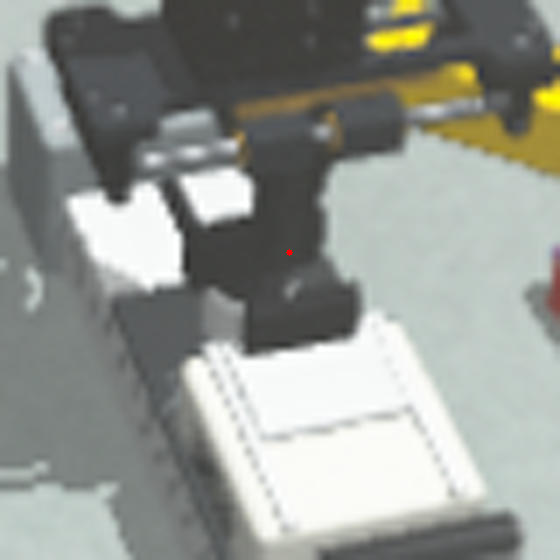

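The fingertip is at about (290,255), between the knob bar and the tab at (300,310). Lowering gently.

{"op": "drive_tool", "data": {"moves": "0 0 -8 0 0 0 0;0 0 -5 0 0 0 0;0 0 -5 0 0 0 0;0 0 0 0 0 0 0"}}

```text
time: 42.12
tcp_pos: [0.5813, 0.0312, 0.102]
ee_rot: [[0.999, 0.047, -0.001], [0.047, -0.999, -0.0], [-0.001, 0.0, -1.0]]
force: [-0.3, -0.5, -0.6]
gripper_width: 0.0005
```

{"op": "drive_tool", "data": {"moves": "0 0 -5 0 0 0 0;0 0 -4 0 0 0 0;0 0 0 0 0 0 0"}}

```text
time: 42.5
tcp_pos: [0.5813, 0.0313, 0.093]
ee_rot: [[0.999, 0.047, -0.001], [0.047, -0.999, -0.0], [-0.001, 0.0, -1.0]]
force: [-0.0, -0.4, -0.1]
gripper_width: 0.0003
```

{"op": "drive_tool", "data": {"moves": "0 -3 0 0 0 0 0;0 -3 0 0 0 0 0;0 -3 0 0 0 0 0;0 -3 0 0 0 0 0;0 0 0 0 0 0 0"}}

```text
time: 43.12
tcp_pos: [0.5816, 0.019, 0.0935]
ee_rot: [[0.999, 0.047, 0.0], [0.047, -0.999, -0.0], [0.0, 0.0, -1.0]]
force: [0.2, 0.1, -0.4]
gripper_width: 0.0001
```

{"op": "drive_tool", "data": {"moves": "0.2 -3 0 0 0 0 0;0.2 -3 0 0 0 0 0;0.2 -3 0 0 0 0 0;0.2 -3 0 0 0 0 0;0.2 -3 0 0 0 0 0;0.2 -3 0 0 0 0 0"}}

```text
time: 43.88
tcp_pos: [0.5826, 0.001, 0.0934]
ee_rot: [[0.999, 0.047, -0.0], [0.047, -0.999, -0.0], [-0.0, 0.0, -1.0]]
force: [-1.4, 0.9, 0.5]
gripper_width: 0.0008
```

{"op": "drive_tool", "data": {"moves": "0.2 -3 0 0 0 0 0;0.2 -3 0 0 0 0 0;0.2 -3 0 0 0 0 0;0.2 -3 0 0 0 0 0"}}

```text
time: 44.38
tcp_pos: [0.5835, -0.011, 0.0934]
ee_rot: [[0.999, 0.047, -0.0], [0.047, -0.999, -0.0], [-0.0, 0.0, -1.0]]
force: [-0.8, 1.8, -0.6]
gripper_width: 0.0004
```

Tab drag of about 1.8 N felt. Going on to the end.

{"op": "drive_tool", "data": {"moves": "0.1 -3 0 0 0 0 0;0.1 -3 0 0 0 0 0;0.1 -3 0 0 0 0 0;0 -2 0 0 0 0 0"}}

```text
time: 44.88
tcp_pos: [0.584, -0.022, 0.0935]
ee_rot: [[0.999, 0.047, 0.0], [0.047, -0.999, -0.0], [0.0, 0.0, -1.0]]
force: [0.1, 0.7, -1.3]
gripper_width: 0.0001
```

{"op": "drive_tool", "data": {"moves": "0.1 -2 0 0 0 0 0;0 -2 0 0 0 0 0;0 -1 0 0 0 0 0"}}

```text
time: 45.25
tcp_pos: [0.5842, -0.0253, 0.0935]
ee_rot: [[0.999, 0.049, 0.0], [0.049, -0.999, 0.002], [0.0, -0.002, -1.0]]
force: [0.3, 6.2, -0.4]
gripper_width: 0.0005
```

End of travel felt (6.2 N at y −0.025, where −0.024 was expected). Backing off, rising and looking.

{"op": "drive_tool", "data": {"moves": "0 4 0 0 0 0 0;0 6 0 0 0 0 0;0 0 25 0 0 0 0;0 0 40 0 0 0 0;0 0 40 0 0 0 0;0 30 20 0 0 0 0;0 50 0 0 0 0 0;0 50 0 0 0 0 0;0 50 0 0 0 0 0;0 0 0 0 0 0 0;0 0 0 0 0 0 0"}}

```text
time: 46.62
tcp_pos: [0.584, 0.1626, 0.2184]
ee_rot: [[0.999, 0.047, 0.0], [0.047, -0.999, -0.001], [0.0, 0.001, -1.0]]
force: [-0.1, -0.9, 0.1]
gripper_width: 0.0005
```

```bash
python3 snap.py 15; python3 - <<'E'
from h import *
for n in('side','top'):
    c=np.load(f'pics/{n}15.npy',allow_pickle=True).item(); save(c,f'pics/{n}15.png')
E
```

```text
46.725 [0.5843 0.1615 0.2186] [[0.999, 0.045, 0.0], [0.045, -0.999, -0.0], [0.0, 0.0, -1.0]] [ 0.44 -0.13  0.07] [-0.89  0.27  0.67  1.58 -0.17  1.36 -0.16] 0.0008474711433280454
```

View pics/side15c.png

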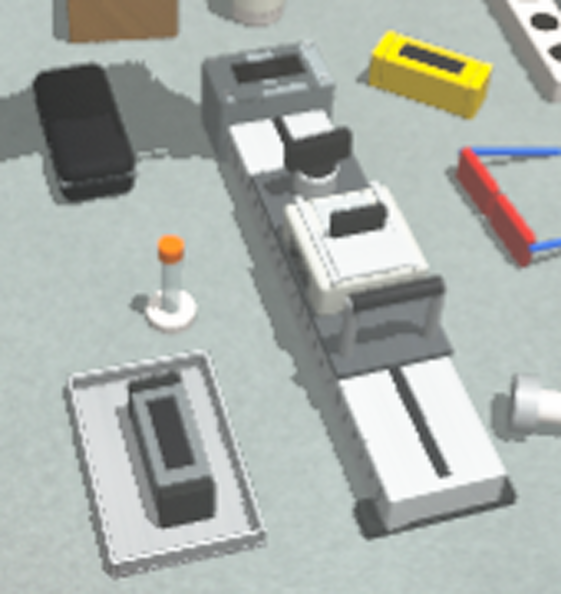

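View pics/top15.png

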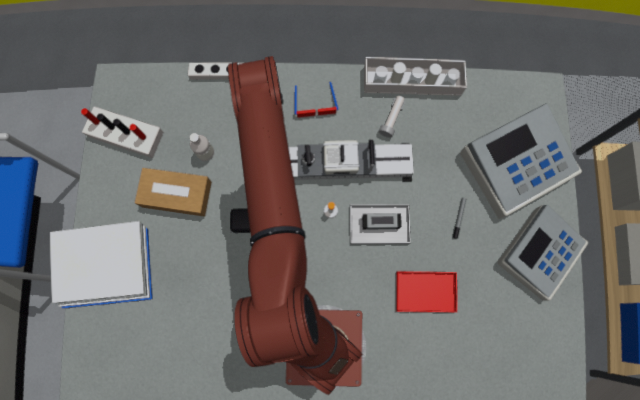

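The tab has moved to (357,220), the knob is turned and down, the block is flat in the tray (top view (382,222)), and the bystanders are in place. Numeric check:

```bash
python3 - <<'E'
from h import *
S=np.load('pics/side15.npy',allow_pickle=True).item();T=np.load('pics/top15.npy',allow_pickle=True).item()
s=lambda x,y:((x+.5)/3.3-.5+250,(y+.5)/3.3-.5+140)
print('tab',onz(S,[s(330,220),s(384,210)],.135), 'was y~.004 (same view)')
print('block top',onz(T,[(382,220)],.049))
im=cv2.cvtColor(T['color'][130:250,290:420],cv2.COLOR_RGB2BGR)
cv2.imwrite('pics/t15.png',cv2.resize(im,None,fx=5,fy=5,interpolation=cv2.INTER_CUBIC))
E
```

```text
tab [[ 0.55756981 -0.05106204  0.135     ]
 [ 0.60604239 -0.04928077  0.135     ]] was y~.004 (same view)
block top [[ 0.39451931 -0.17307458  0.049     ]]
```

View pics/t15.png

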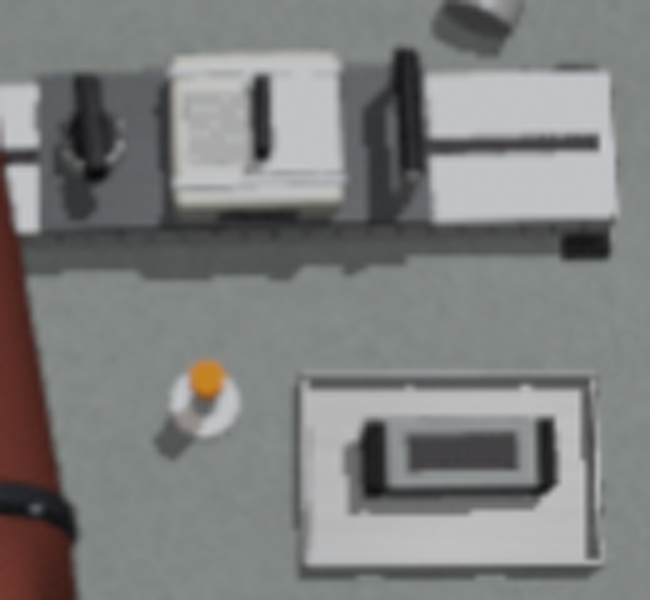

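The shutter is fully open, with the tab moved about 45 mm and the window grille exposed. The block is central and flat, the knob lies across the rail, and the arm is clear at z 0.22. Handing in.

```bash
python3 -c "
from bench import close_job; print(close_job())"
```

```text
the job is handed in; nothing more can be done
None
```

The lamp is set up as asked, and the job was handed in at about 47 s of the 72 s. No verdict came back, so this rests on my own checks.

- **Block:** It lies flat in the grey metal tray, near the middle, at about (0.394, −0.173) m. The first two grasps closed on air just above it. The fingertips turned out to stand about 39 mm higher than the interface text says. I found this from the camera views and a touch on the block's top, which pressed it with up to about 20 N, and corrected for it from then on.
- **Carriage:** It travelled about 107 mm. I stopped when the wrist read 12 N, which is about 9 N on the stop after drag, well under the 40 N limit.
- **Knob:** I pressed it 16 mm down, turned it about 85° clockwise and let go. The side view afterwards put its top at about 0.121–0.125 m, so it stayed about 12 mm down.
- **Shutter:** I pushed it until it met its end at about 6 N, and the top view shows the lamp window uncovered. The tab came out about 54 mm further along by side-view picks, more than the 45 mm possible. I take that as pixel error, because the reach of the push and the end contact both agree with 45 mm.
- **Bystanders:** By eye they stand where they were. I did not measure them, and the arm hid most of the goggle case in the last top view. At hand-in the gripper was clear of everything, shut and empty.

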